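# Put the filler-mixing gear away: nest the cups, stand the tools

### The job

Put away the washed filler-mixing gear: nest all the steel measuring cups on the bench in the largest one, each fully down and level inside the next size up that is there, and stand every brush, knife and paddle from the drying mat upright in the tool stand, handle down to the bottom of a tube, one to a tube. Some cups or tools may be missing today; if something gets knocked, put it right, and leave the dome, clamp, spanner and sanding block where they are.

Things in the scene. Friction and masses are not known exactly. Their poses are not given: they have to be found in the camera images.
- cup_largest: one of four graded steel measuring cups (the largest): straight round cup 130 mm outside diameter, 60 mm high, wall 3.5 mm, floor 5 mm thick, about 200 g, open at the top; a flat straight handle 18 mm wide and 4 mm thick runs level from the rim, its top flush with the rim (56 to 60 mm above the cup's foot), ending 140 mm from the cup's axis. Origin at the centre of the underside, z up, the handle lies along -x; always present, stands on the bench and takes the others
- cup_large: one of four graded steel measuring cups (second in size): straight round cup 106 mm outside diameter, 60 mm high, wall 3.5 mm, floor 5 mm thick, about 140 g, open at the top; a flat straight handle 18 mm wide and 4 mm thick runs level from the rim, its top flush with the rim (56 to 60 mm above the cup's foot), ending 128 mm from the cup's axis. Origin at the centre of the underside, z up, the handle lies along -x; may be absent
- cup_medium: one of four graded steel measuring cups (third in size): straight round cup 82 mm outside diameter, 60 mm high, wall 3.5 mm, floor 5 mm thick, about 100 g, open at the top; a flat straight handle 18 mm wide and 4 mm thick runs level from the rim, its top flush with the rim (56 to 60 mm above the cup's foot), ending 116 mm from the cup's axis. Origin at the centre of the underside, z up, the handle lies along -x; may be absent
- cup_small: one of four graded steel measuring cups (the smallest): straight round cup 58 mm outside diameter, 60 mm high, wall 3.5 mm, floor 5 mm thick, about 70 g, open at the top; a flat straight handle 18 mm wide and 4 mm thick runs level from the rim, its top flush with the rim (56 to 60 mm above the cup's foot), ending 104 mm from the cup's axis. Origin at the centre of the underside, z up, the handle lies along -x; may be absent
- flat_brush: a flat brush: steel ferrule and dark bristles 30 mm wide, on a plain wooden handle 130 mm long, 26 mm wide, 24 mm thick; 190 mm long in all, 100 g. Origin on its underside, 100 mm from the butt (handle end): the handle reaches from x = -100 to +30 mm, the head from there to x = +90 mm; y across, z up as it lies; its centre line is at z = 12 mm. Starts lying on the drying mat (4 mm thick), butt towards the robot; may be absent
- flat_brush_hold (a point): point on the centre line of the flat brush's handle, 50 mm from the butt: (-50, 0, 12) mm in the tool's frame
- filling_knife: a filling knife: short neck and thin steel blade 32 mm wide, 50 mm long, on a plain wooden handle 130 mm long, 26 mm wide, 24 mm thick; 190 mm long in all, 100 g. Origin on its underside, 100 mm from the butt (handle end): the handle reaches from x = -100 to +30 mm, the head from there to x = +90 mm; y across, z up as it lies; its centre line is at z = 12 mm. Starts lying on the drying mat (4 mm thick), butt towards the robot; may be absent
- filling_knife_hold (a point): point on the centre line of the filling knife's handle, 50 mm from the butt: (-50, 0, 12) mm in the tool's frame
- round_brush: a round brush: brass ferrule and pale bristles 22 mm across, on a plain wooden handle 130 mm long, 26 mm wide, 24 mm thick; 190 mm long in all, 100 g. Origin on its underside, 100 mm from the butt (handle end): the handle reaches from x = -100 to +30 mm, the head from there to x = +90 mm; y across, z up as it lies; its centre line is at z = 12 mm. Starts lying on the drying mat (4 mm thick), butt towards the robot; may be absent
- round_brush_hold (a point): point on the centre line of the round brush's handle, 50 mm from the butt: (-50, 0, 12) mm in the tool's frame
- stirring_paddle: a stirring paddle: pale flat wooden blade 30 x 8 mm, 60 mm long, on a plain wooden handle 130 mm long, 26 mm wide, 24 mm thick; 190 mm long in all, 100 g. Origin on its underside, 100 mm from the butt (handle end): the handle reaches from x = -100 to +30 mm, the head from there to x = +90 mm; y across, z up as it lies; its centre line is at z = 12 mm. Starts lying on the drying mat (4 mm thick), butt towards the robot; may be absent
- stirring_paddle_hold (a point): point on the centre line of the stirring paddle's handle, 50 mm from the butt: (-50, 0, 12) mm in the tool's frame
- stand: tool stand fixed on the bench: four upright square aluminium tubes in a row on a plywood foot 75 x 260 mm, 8 mm thick. Tubes 42 x 42 mm inside, 3 mm walls, 64 mm apart, open at the top 80 mm above the bench, 72 mm deep (floor = the foot). Origin at the centre of the underside, row along y, x level across the row (away from the robot), z up; empty at the start
- tube0 (a point): centre of the mouth of tube 0 of the stand, y = -96 mm in its frame, 80 mm above the bench
- tube1 (a point): centre of the mouth of tube 1 of the stand, y = -32 mm in its frame, 80 mm above the bench
- tube2 (a point): centre of the mouth of tube 2 of the stand, y = 32 mm in its frame, 80 mm above the bench
- tube3 (a point): centre of the mouth of tube 3 of the stand, y = 96 mm in its frame, 80 mm above the bench
- mat: grey drying mat 220 x 300 mm, 4 mm thick, fixed, where the tools lie side by side; origin at the centre of its underside, x along the tools towards their heads
- glass_dome: small glass dome 90 mm across, 100 mm high, loose; origin at the centre of its underside; not part of the job
- sanding_block: oak sanding block 110 x 60 x 30 mm with cork sole, loose; origin at the centre of its underside; not part of the job
- spanner: chrome adjustable spanner 180 mm long, 12 mm thick, lying flat, loose; origin under its middle; not part of the job
- clamp: purple plastic spring clamp 120 mm long, 22 mm high, lying flat, loose; origin under its middle; not part of the job

How it is judged (in metres and radians):
At the end, for the whole second after the job is handed in: Largest cup upright on the bench; each other cup present level inside it (0.12 rad, 36 mm), foot at most 9, 14, 19 mm (large, medium, small) over its foot; each tool present in a tube, handle down, butt within 30 mm of the stand's underside, leaning under 0.45 rad; cups at rest (angle between cup_largest's own z axis and vertical below 0.1 rad and height (world z) of cup_largest below 0.01 m and linear speed of each of cup_largest, cup_large, cup_medium, cup_small below 0.03 m/s and z of cup_large in the frame of cup_largest below 0.009 m and horizontal distance between each of cup_large, cup_medium, cup_small and cup_largest below 0.036 m and angle between each of cup_large, cup_medium, cup_small's own z axis and vertical below 0.12 rad and z of cup_medium in the frame of cup_largest below 0.014 m and z of cup_small in the frame of cup_largest below 0.019 m and z of flat_brush_hold in the frame of stand between 0.04 and 0.08 m and x of flat_brush_hold in the frame of stand between -0.024 and 0.024 m and y of flat_brush_hold in the frame of stand between -0.12 and 0.12 m and angle between each of flat_brush, filling_knife, round_brush, stirring_paddle's own x axis and vertical below 0.45 rad and z of filling_knife_hold in the frame of stand between 0.04 and 0.08 m and x of filling_knife_hold in the frame of stand between -0.024 and 0.024 m and y of filling_knife_hold in the frame of stand between -0.12 and 0.12 m and z of round_brush_hold in the frame of stand between 0.04 and 0.08 m and x of round_brush_hold in the frame of stand between -0.024 and 0.024 m and y of round_brush_hold in the frame of stand between -0.12 and 0.12 m and z of stirring_paddle_hold in the frame of stand between 0.04 and 0.08 m and x of stirring_paddle_hold in the frame of stand between -0.024 and 0.024 m and y of stirring_paddle_hold in the frame of stand between -0.12 and 0.12 m); the robot touches nothing.
It fails at once if the glass dome is shoved more than 5 cm from its place (distance of glass_dome from where it was at the start of the episode above 0.05 m).
It fails at once if the sanding block is shoved more than 5 cm from its place (distance of sanding_block from where it was at the start of the episode above 0.05 m).
It fails at once if the spanner is shoved more than 5 cm from its place (distance of spanner from where it was at the start of the episode above 0.05 m).
It fails at once if the clamp is shoved more than 5 cm from its place (distance of clamp from where it was at the start of the episode above 0.05 m).
It fails at once if the glass dome is tipped (angle between glass_dome's own z axis and vertical above 0.35 rad).
Of cup_large, cup_medium, cup_small, flat_brush, filling_knife, round_brush, stirring_paddle only 6 to 7 are there at a start; the rules pass over those that are not, and their reading is None.
At some moment in a run one of cup_largest, cup_large, cup_medium, cup_small may be knocked a few centimetres aside while the robot is not near it.
It also fails if it takes over 210 s, if anything falls off the work surface, if the arm or the gripper's body presses on something with over 40 N, if the wrist force passes 120 N, or if a joint passes its speed limit or range.

### The arm

A 6-joint arm with a two-finger parallel gripper is mounted at the origin on the work surface. World frame = base frame: x ahead of the robot, y to its left, z up, the work surface at z = 0. Lengths are in m, angles in degrees, forces in N, time in s.
With the tool pointing down it reaches from about 0.35 to 0.85 m from the base axis. Payload 8.1 kg.
Tool frame: the origin (TCP) lies on the centre line of the jaws, within the pads' length; the fingertips stand 22 mm ahead of it and the grasp point (between the pads) lies 3 mm ahead of it; z points along the fingers, y is the direction in which the jaws open and shut (so a half turn about z gives the same grasp; the last joint's range is limited). The gripper opens to 85 mm and grips with 20 to 120 N. Pads are 22 mm wide; open, the fingers measure 114 mm over their backs; the gripper's body (76 mm by 85 mm) begins 54 mm behind the grasp point. The pads swing forward as they close: fully open they stand 13 mm farther back than shut.
Start: joints at [-78.461, 7.471, 85.268, -0, 87.261, -4.893], TCP at [0.17, -0.575, 0.253] pointing down, gripper open.
Joint ranges: [-169.43, 169.43], [-51.17, 129.36], [1.28, 143.12], [-76.62, 256.62], [0, 156.53], [-152.29, 152.29]. Speed limits (degrees/s): [136.94, 136.94, 159.86, 180, 180, 180].

### API

Orientations are given as a 3x3 rotation matrix whose columns are the frame's x, y, z axes.
In Python, from bench import env gives the robot as it stands.
- The arm moves only by the shell command python3 -m crank 'ROWS' [OPENING] [FORCE]. ROWS is text: rows parted by semicolons, each of 6 numbers parted by spaces: the shift along the world's x, y, z in mm, then the turn, a rotation vector about the world's x, y, z in degrees. In form: x y z rx ry rz; .... A call has 1 to 5 rows; each row is the pose to reach, as a shift and turn from the pose commanded when the call began; what a row does not reach only later rows make up. A row lasts 1/8 s, in which the tool goes at most 62.5 mm and 10.7 degrees, less where a joint would pass 70% of its speed; a pose out of reach is approached as far as the arm can. A call with a gripper value outside its range is refused whole. OPENING is the closure, from 0 (fully open) to 1 (shut), set as the call begins (- or left out, the last holds). The fingers move at their own pace and stop on an object; FORCE is the grip in N (left out, the last holds). Time passes only in rows, so rows that repeat a pose let the fingers close. It gives the time, the measured TCP pose, the force and the opening at its end, in the units of the state.
- env.get_obs(): the state, without advancing time (a new reading comes with each control period).
- env.camera(name): name is "scene" or "top"; returns (picture, depth): 420x560x3 uint8, red, green, blue; 420x560 float32, m along the optical axis (not along the pixel's ray), 0 where there is no reading.
- env.camera_params(name): a dict with "intrinsics" (3x3 intrinsics, pixels), "eye" and "rotation" of the camera in the world. Camera axes: x right, y down, z forward; pixel columns grow to the right and rows downward; lengths in m; the calibration is good to about 2 mm. A picture is of the moment at which its call begins. camera_params takes no time and is no camera call.
- env.sign_off(): hands the job in, once; it reports no verdict.
The state is a dict: "time": time; "joint_positions": joint angles; "dq": joint speeds; "effort": joint torques, N m; "position": TCP position; "eef_rot": TCP orientation; "force": force on the tool from outside, world axes, zero at the start; "wrist_torque": the same for the moment, N m; "gripper_width": finger opening in m.
Only numpy, scipy, OpenCV 4.12 (cv2) and the standard library are available. Lean on these libraries where they do the work, as an engineer would, in place of code of your own. Each camera call takes 0.05 s, during which the arm holds its last target.

## Working session

There is one attempt and no reset: what is moved stays moved. The work goes in short steps, Python scripts to look and compute and a shell command to move; the robot and the scene stay as the last step left them, time stands still between calls to the robot, and variables do not carry over. Pictures are saved under pics/ and viewed, and the job is handed in when it is done.

```bash
ls; mkdir -p pics; python3 - <<'E'
from bench import env
import cv2
for n in("scene","top"):
    p,d=env.camera(n); cv2.imwrite(f"pics/{n}0.png",p[:,:,::-1])
    c=env.camera_params(n); print(n,c)
print(env.get_obs())
E
```

```text
pics
scene {'intrinsics': array([[509.90373362,   0.        , 278.29140634],
       [  0.        , 509.90373362, 208.63518112],
       [  0.        ,   0.        ,   1.        ]]), 'eye': array([ 1.03098692, -0.90518984,  0.92381504]), 'rotation': array([[ 0.87560386,  0.29998532, -0.37858512],
       [ 0.48302837, -0.54181309,  0.68783877],
       [ 0.00121916, -0.78514163, -0.61931505]])}
top {'intrinsics': array([[490.02486923,   0.        , 287.40943783],
       [  0.        , 490.02486923, 207.96301132],
       [  0.        ,   0.        ,   1.        ]]), 'eye': array([0.31399217, 0.0260993 , 1.23113026]), 'rotation': array([[ 0.02167428, -0.98626633,  0.16373437],
       [-0.99962657, -0.02410477, -0.0128717 ],
       [ 0.0166417 , -0.16339424, -0.98642049]])}
{'time': 0.1, 'joint_positions': array([-7.84626792e+01,  7.51181484e+00,  8.53232649e+01, -1.49205899e-03,
        8.72619843e+01, -4.89445163e+00]), 'dq': array([ 0.05140105, -0.14809856, -0.15361832,  0.04206686, -0.05678627,
       -0.01970114]), 'effort': array([ 9.25953318e-04, -5.70953178e+01, -5.01940334e+01, -2.21225068e-04,
        8.11328500e-03,  1.50689573e-05]), 'position': array([ 0.16963   , -0.57503963,  0.25233637]), 'eef_rot': array([[ 9.59156923e-01,  2.82874292e-01, -3.64313761e-04],
       [ 2.82874502e-01, -9.59155503e-01,  1.65465409e-03],
       [ 1.18625555e-04, -1.69012800e-03, -9.99998565e-01]]), 'force': array([ 0.27970348,  0.01650009, -0.51917268]), 'wrist_torque': array([-0.03969524,  0.02623734,  0.01440796]), 'gripper_width': 0.08538916487305473}
```

View pics/scene0.png

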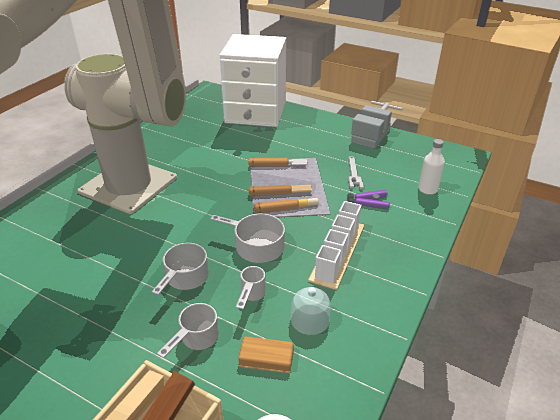

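View pics/top0.png

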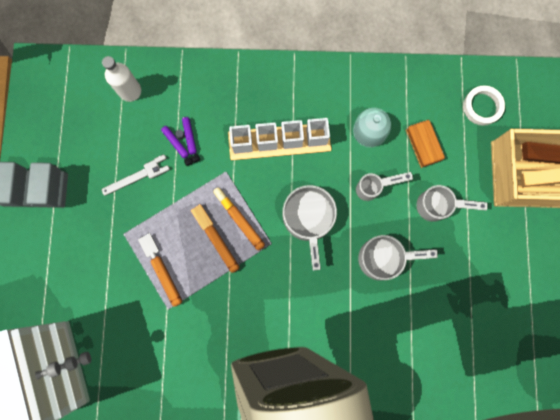

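The pictures show four cups: largest at top-view px (310,212), large (383,257), medium (438,203) and small (371,186). There are three tools on the mat: knife (162,270), flat brush (214,238) and round brush (240,218). The paddle is absent. The stand is at (279,135), the dome at (373,126), the block at (425,143), the clamp at (182,140) and the spanner at (135,175).

```bash
cat > h.py <<'E'
from bench import env
import numpy as np, cv2
def cloud(n="top",save=None):
    p,d=env.camera(n); c=env.camera_params(n); K=c["intrinsics"]
    if save: cv2.imwrite(f"pics/{save}.png",p[:,:,::-1])
    v,u=np.mgrid[0:420,0:560]
    P=np.stack([(u-K[0,2])/K[0,0]*d,(v-K[1,2])/K[1,1]*d,d],-1)@c["rotation"].T+c["eye"]
    P[d<=0]=np.nan
    return p,P
def fitc(xy,r):
    from scipy.optimize import least_squares
    s=least_squares(lambda q:np.hypot(xy[:,0]-q[0],xy[:,1]-q[1])-q[2],[*xy.mean(0),r],loss="soft_l1",f_scale=.002)
    return s.x
def proj(n,X):
    c=env.camera_params(n);K=c["intrinsics"];q=(np.asarray(X,float)-c["eye"])@c["rotation"];q=q@K.T
    return q[...,:2]/q[...,2:]
E
python3 - <<'E'
from h import *
p,P=cloud("top")
hsv=cv2.cvtColor(p,cv2.COLOR_RGB2HSV)
R={'largest':(310,212,65),'large':(383,257,53),'medium':(438,203,41),'small':(371,186,29)}
Z=P[...,2]
for k,(u,v,r) in R.items():
    c=P[v,u]; print(k,'floor',c.round(4))
    m=(Z>.050)&(Z<.075)&(np.hypot(P[...,0]-c[0],P[...,1]-c[1])<.15)
    n,l=cv2.connectedComponents(m.astype(np.uint8))
    best=max(range(1,n),key=lambda i:(l==i).sum()) if n>1 else 0
    # component closest
    dd=[np.nanmin(np.hypot(P[l==i][:,0]-c[0],P[l==i][:,1]-c[1])) + (1 if (l==i).sum()<40 else 0) for i in range(1,n)]
    i=1+int(np.argmin(dd)); q=P[l==i]
    d=np.hypot(q[:,0]-c[0],q[:,1]-c[1])
    ring=q[d<r/1000+.008]
    f=fitc(ring[:,:2],r/1000)
    d=np.hypot(q[:,0]-f[0],q[:,1]-f[1]); h=q[d>r/1000+.015]
    hc=np.median(h[:,:2],0)-f[:2]
    print(k,'fit',f.round(4),'n',len(ring),'zmed',np.median(ring[:,2]).round(4),'handle n',len(h),'dir deg',np.degrees(np.arctan2(hc[1],hc[0])).round(1),'far',d.max().round(3),'hz',np.median(h[:,2]).round(4))
# tools
for k,uv in {'knife':(165,282),'flat':(222,250),'round':(248,230)}.items():
    m=cv2.inRange(hsv,(3,120,60),(22,255,255))
    n,l=cv2.connectedComponents(m)
    i=l[uv[1],uv[0]]; q=P[(l==i)&(Z>.015)]
    rr=cv2.minAreaRect((q[:,:2]*1000).astype(np.float32))
    mu=q.mean(0); w,V=np.linalg.eigh(np.cov((q[:,:2]-q[:,:2].mean(0)).T)); a=V[:,1]; a*=np.sign(a[0])
    t=(q[:,:2]-mu[:2])@a
    print(k,i,len(q),'c',mu.round(4),'butt',(mu[:2]+a*np.percentile(t,1)).round(4),'L',np.ptp(t).round(3),'dir',np.degrees(np.arctan2(a[1],a[0])).round(1),'zmax',np.percentile(q[:,2],90).round(4),rr)
# stand
m=(Z>.07)&(Z<.09)&(P[...,0]>.35)
n,l,st,ce=cv2.connectedComponentsWithStats(m.astype(np.uint8))
for i in range(1,n):
    if st[i,4]>60:
        q=P[l==i]; print('tall',st[i],q.mean(0).round(4),cv2.minAreaRect((q[:,:2]*1000).astype(np.float32)))
E
```

```text
largest floor [ 0.5081 -0.0472  0.0076]
largest fit [ 0.5015 -0.0423  0.0629] n 323 zmed 0.0609 handle n 185 dir deg -172.1 far 0.139 hz 0.0621
large floor [ 0.3992 -0.2325  0.0019]
large fit [ 0.3962 -0.2233  0.0511] n 280 zmed 0.061 handle n 181 dir deg -85.0 far 0.126 hz 0.0618
medium floor [ 0.5386 -0.3721  0.0113]
medium fit [ 0.5341 -0.3607  0.039 ] n 230 zmed 0.0611 handle n 180 dir deg -94.0 far 0.114 hz 0.0617
small floor [ 0.58   -0.2031  0.004 ]
small fit [ 0.5725 -0.1963  0.0272] n 159 zmed 0.0612 handle n 158 dir deg -74.9 far 0.1 hz 0.0618
knife 16 547 c [0.3277 0.3008 0.0282] butt [0.2741 0.2699] L 0.127 dir 29.9 zmax 0.0317 ((327.74755859375, 301.4476013183594), (127.17460632324219, 26.37068748474121), 29.669815063476562)
flat 15 764 c [0.4346 0.1864 0.0263] butt [0.3591 0.1353] L 0.187 dir 34.1 zmax 0.0314 ((434.20489501953125, 186.89706420898438), (186.92437744140625, 27.04836654663086), 33.52457046508789)
round 13 541 c [0.4672 0.1158 0.0283] butt [0.4145 0.0738] L 0.156 dir 38.6 zmax 0.0319 ((474.09429931640625, 121.8628158569336), (156.05369567871094, 24.39539146
[... 996 characters left out ...]
51831054688, -540.852783203125), (209.10589599609375, 99.9090347290039), 36.06980514526367)
tall [514 135  46   4 118] [ 0.6992 -0.5976  0.0799] ((699.0398559570312, -596.8565673828125), (115.09545135498047, 3.5473952293395996), 89.70552062988281)
tall [  0 162  20  42 278] [0.5475 0.6645 0.082 ] ((549.4126586914062, 670.7847900390625), (31.71994972229004, 100.93940734863281), 84.28055572509766)
tall [ 29 163  26  42 291] [0.5408 0.5821 0.0826] ((543.8271484375, 582.0003662109375), (40.409122467041016, 106.48490905761719), 68.72643280029297)
tall [517 185  43   8 172] [ 0.5649 -0.5925  0.0869] ((566.4371948242188, -590.26220703125), (17.48723793029785, 102.7955093383789), 1.4262646436691284)
```

Next I travel around the base towards the mat, logging joint angles so I can identify the arm's kinematics.

```bash
python3 -m crank '50 50 10 0 0 0; 100 100 20 0 0 0; 140 140 30 0 0 0; 180 180 40 0 0 0; 220 220 50 0 0 0'; python3 -c "
from h import *
o=env.get_obs();print(o['time'],o['joint_positions'].round(2),o['position'].round(4))"
python3 -m crank '20 60 0 0 0 0; 30 115 0 0 0 0; 40 170 0 0 0 0; 45 230 0 0 0 0; 45 280 0 0 0 0'; python3 -c "
from h import *
o=env.get_obs();print(o['time'],o['joint_positions'].round(2),o['position'].round(4))"
```

```text
time: 0.78
position: [0.3889, -0.3557, 0.303]
eef_rot: [[0.959, 0.283, -0.0], [0.283, -0.959, 0.0], [-0.0, -0.0, -1.0]]
force: [0.3, 0.0, -0.5]
gripper_width: 0.0855
0.775 [-48.02  -4.79  92.57   0.    92.22  25.56] [ 0.3889 -0.3557  0.303 ]
time: 1.4
position: [0.4327, -0.0752, 0.3026]
eef_rot: [[0.959, 0.283, -0.0], [0.283, -0.959, 0.0], [0.0, -0.0, -1.0]]
force: [1.4, 0.4, 0.5]
gripper_width: 0.0856
1.4 [-1.6560e+01 -1.9000e+01  1.0488e+02  2.0000e-02  9.4130e+01  5.6970e+01] [ 0.4327 -0.0752  0.3026]
```

```bash
python3 -m crank '0 60 0 0 0 0; 0 120 -20 0 0 0; -10 180 -40 0 0 0; -20 240 -60 0 0 5; -30 290 -80 0 0 10'; python3 -c "
from h import *
o=env.get_obs();print(o['time'],o['joint_positions'].round(2),o['position'].round(4),o['eef_rot'].round(3))"
```

```text
time: 2.02
position: [0.4022, 0.2146, 0.2223]
eef_rot: [[0.894, 0.448, 0.001], [0.448, -0.894, 0.0], [0.001, 0.0, -1.0]]
force: [0.9, -0.2, 0.4]
gripper_width: 0.0854
2.025 [ 21.64 -14.61 109.66  -0.    84.9   85.02] [0.4022 0.2146 0.2223] [[ 0.894  0.448  0.001]
 [ 0.448 -0.894  0.   ]
 [ 0.001  0.    -1.   ]]
```

```bash
python3 - <<'E'
import numpy as np
J=np.radians([[-78.4627,7.5118,85.3233],[-48.02,-4.79,92.57],[-16.56,-19.0,104.88],[21.64,-14.61,109.66]])
P=np.array([[.16963,-.57504,.25234],[.3889,-.3557,.3030],[.4327,-.0752,.3026],[.4022,.2146,.2223]])
A=[];b=[]
rho=np.sqrt(P[:,0]**2+P[:,1]**2-.0512**2)
for (j1,j2,j3),r,p in zip(J,rho,P):
    s=j2+j3
    A.append([1,np.sin(j2),np.sin(s),np.cos(s),0]);b.append(r)
    A.append([0,np.cos(j2),np.cos(s),-np.sin(s),1]);b.append(p[2])
x,res,rk,sv=np.linalg.lstsq(np.array(A),np.array(b),rcond=None)
print(x,res,rk,sv)
print(np.array(A)@x-b)
E
```

```text
[-0.00057654  0.3675389   0.55366914  0.06026635 -0.02452911] [1.02524027e-07] 5 [3.45176847 2.82695069 0.27774851 0.09137736 0.09027853]
[ 1.35161934e-04 -6.24203479e-05 -2.21331251e-04 -4.77149518e-05
  1.41355235e-04  5.38307790e-05 -5.51859175e-05  5.63045207e-05]
```

```bash
python3 -m crank '0 0 0 9 4.5 0; 0 0 0 18 9 0; 0 0 0 18 9 0'; python3 -c "
from h import *
o=env.get_obs();print(o['time'],o['joint_positions'].round(3).tolist(),o['position'].round(4).tolist(),o['eef_rot'].round(4).tolist())"
```

```text
time: 2.4
position: [0.4031, 0.2112, 0.2216]
eef_rot: [[0.897, 0.414, -0.155], [0.442, -0.842, 0.308], [-0.003, -0.345, -0.939]]
force: [-0.3, -0.6, 0.1]
gripper_width: 0.0851
2.4 [6.758, -11.611, 109.424, 18.916, 89.394, 69.145] [0.4031, 0.2112, 0.2216] [[0.8969, 0.414, -0.1554], [0.4422, -0.8424, 0.308], [-0.0034, -0.345, -0.9386]]
```

```bash
cat > kin.py <<'E'
import numpy as np
from scipy.spatial.transform import Rotation as Ro
from scipy.optimize import least_squares
a1,L2,L3,e,hd=-0.00057654,0.3675389,0.55366914,0.06026635,-0.02452911
lat=.0512
D6=.2
def fk(q,d6=None,s=1):
    d6=D6 if d6 is None else d6
    j=np.radians(q)
    Rz=lambda a:Ro.from_euler('z',a).as_matrix(); Ry=lambda a:Ro.from_euler('y',a).as_matrix()
    A=Rz(j[0]); B=A@Ry(j[1]+j[2]); R=B@Rz(s*j[3])@Ry(j[4])@Rz(np.pi/2+j[5])
    p=A@(np.array([a1,lat,hd+d6])+Ry(j[1])@[0,0,L2])+B@[e,0,L3]+R[:,2]*d6
    return p,R
LO=np.array([-169.43,-51.17,1.28,-76.62,0,-152.29]);HI=np.array([169.43,129.36,143.12,256.62,156.53,152.29])
def ik(p,R,q0):
    f=lambda q:np.r_[(fk(q)[0]-p)*5,(fk(q)[1]-R).ravel()]
    s=least_squares(f,np.clip(q0,LO+.1,HI-.1),bounds=(LO,HI),x_scale=30.)
    return s.x,np.abs(s.fun).max()
E
python3 - <<'E'
from kin import *
q=[6.758,-11.611,109.424,18.916,89.394,69.145];P=np.array([0.4031,0.2112,0.2216]);Rm=np.array([[0.8969,0.414,-0.1554],[0.4422,-0.8424,0.308],[-0.0034,-0.345,-0.9386]])
for s in(1,-1):
    p,R=fk(q,.2,s);print(s,np.abs(R-Rm).max())
    for d in np.arange(.1,.4,.025): print(round(d,3),(fk(q,d,s)[0]-P).round(4))
E
```

```text
1 3.900638656570421e-05
0.1 [ 0.0379 -0.0747 -0.0149]
0.125 [ 0.034  -0.067  -0.0134]
0.15 [ 0.0301 -0.0593 -0.0119]
0.175 [ 0.0262 -0.0516 -0.0103]
0.2 [ 0.0223 -0.0439 -0.0088]
0.225 [ 0.0185 -0.0362 -0.0073]
0.25 [ 0.0146 -0.0285 -0.0057]
0.275 [ 0.0107 -0.0208 -0.0042]
0.3 [ 0.0068 -0.0131 -0.0027]
0.325 [ 0.0029 -0.0054 -0.0011]
0.35 [-0.001   0.0023  0.0004]
0.375 [-0.0049  0.01    0.0019]
0.4 [-0.0087  0.0177  0.0035]
-1 0.643810310006784
0.1 [ 0.0455 -0.1391 -0.0149]
0.125 [ 0.0435 -0.1475 -0.0134]
0.15 [ 0.0416 -0.1559 -0.0119]
0.175 [ 0.0396 -0.1643 -0.0103]
0.2 [ 0.0376 -0.1727 -0.0088]
0.225 [ 0.0356 -0.1811 -0.0073]
0.25 [ 0.0336 -0.1895 -0.0057]
0.275 [ 0.0317 -0.1979 -0.0042]
0.3 [ 0.0297 -0.2063 -0.0027]
0.325 [ 0.0277 -0.2147 -0.0011]
0.35 [ 0.0257 -0.2231  0.0004]
0.375 [ 0.0237 -0.2315  0.0019]
0.4 [ 0.0218 -0.2399  0.0035]
```

```bash
sed -i 's/^D6=.2/D6=.343/' kin.py; cat > plan.py <<'E'
from kin import *
T={'knife':((.2714,.2684),29.9),'flat':((.3553,.1341),33.8),'round':((.4140,.0722),39.2)}
TU={0:(.705,-.060),1:(.6975,.0033),2:(.690,.067),3:(.682,.1305)}
def tf(az): # lying tool frame
    c,s=np.cos(np.radians(az)),np.sin(np.radians(az)); return np.array([[c,-s,0],[s,c,0],[0,0,1.]])
def tup(psi,tilt=0): # tool x up, -z_t toward yaw psi ; tilt: deg, head leaning back (-h)
    h=np.array([np.cos(np.radians(psi)),np.sin(np.radians(psi)),0]);t=np.radians(tilt);k=np.array([0,0,1.])
    x=np.cos(t)*k-np.sin(t)*h; z=-(np.cos(t)*h+np.sin(t)*k); return np.stack([x,np.cross(z,x),z],1)
def grip(b,fl): # gripper in tool frame
    b=np.radians(b); z=np.array([-np.sin(b),0,-np.cos(b)]); y=np.array([0,fl,0.]); return np.stack([np.cross(y,z),y,z],1)
E
python3 - <<'E'
from plan import *
qc=np.array([20,-12,109,5,87,80.])
for n,tu in(('knife',3),('flat',2),('round',1)):
  b0,az=T[n]
  for fl in(1,-1):
    for beta in(0,20,35):
      G=grip(beta,fl)
      hold=np.array([b0[0]+.11*np.cos(np.radians(az)),b0[1]+.11*np.sin(np.radians(az)),.02])
      R0=tf(az)@G
      best=min((ik(hold,R0,[j1,-10,110,j4,85,j6]) for j6 in(90,-90) for j1 in(0,30) for j4 in(0,40)),key=lambda r:r[1])
      q,er=best
      if er>1e-3: print(n,fl,beta,'nograsp',er);continue
      out=[]
      for psi in(0,20,40,60,80,100):
        # path: lift then rotate, with slerp
        R1=tup(psi)@G; r0=Ro.from_matrix(R0); d=(Ro.from_matrix(R1)*r0.inv()).as_rotvec()
        qq=q.copy();ok=True;em=0;p1=np.array([*TU[tu],.3])
        for s in np.linspace(0,1,16):
          qq,er=ik(hold*(1-s)+p1*s+[0,0,.25*min(1,s*6)*(1-s)],(Ro.from_rotvec(d*s)*r0).as_matrix(),qq);em=max(em,er)
        q2,er2=ik(np.array([*TU[tu],.12]),R1,qq)
        out.append((psi,round(float(np.degrees(np.linalg.norm(d)))),round(em,3),round(er2,3),q2.round(0).astype(int).tolist()))
      print(n,fl,beta,q.round(0).astype(int).tolist());
      for o in out:
        if max(o[2],o[3])<.01: print('    ',o)
E
```

```text
knife 1 0 [35, 5, 114, 0, 61, -85]
knife 1 20 [34, 23, 95, 2, 82, -86]
knife 1 35 [34, 37, 81, 2, 97, -87]
knife -1 0 [35, 5, 114, 0, 61, 95]
     (20, 90, np.float64(0.0), np.float64(0.0), [-6, 27, 127, 151, 67, -78])
     (40, 90, np.float64(0.0), np.float64(0.0), [-19, 33, 117, 117, 75, -63])
     (60, 94, np.float64(0.0), np.float64(0.0), [-24, 41, 101, 95, 86, -52])
     (80, 100, np.float64(0.0), np.float64(0.0), [-23, 52, 81, 81, 99, -44])
     (100, 109, np.float64(0.0), np.float64(0.0), [-19, 66, 57, 73, 114, -36])
knife -1 20 [34, 23, 95, 2, 82, 94]
     (20, 90, np.float64(0.0), np.float64(0.0), [-5, 7, 130, 135, 34, -59])
     (40, 90, np.float64(0.0), np.float64(0.0), [-17, 15, 121, 99, 53, -42])
     (60, 94, np.float64(0.0), np.float64(0.0), [-21, 26, 105, 80, 71, -38])
     (80, 100, np.float64(0.0), np.float64(0.0), [-21, 39, 86, 67, 87, -36])
     (100, 109, np.float64(0.0), np.float64(0.0), [-18, 53, 64, 59, 104, -36])
knife -1 35 [34, 37, 81, 2, 97, 93]
     (20, 90, np.float64(0.0), np.float64(0.0), [-2, 0, 125, 85, 18, -7])
     (40, 90, np.float64(0.0), np.floa
[... 2774 characters left out ...]
(0.0), np.float64(0.0), [-32, 33, 95, 73, 79, -37])
     (80, 97, np.float64(0.0), np.float64(0.0), [-30, 47, 74, 62, 96, -36])
     (100, 105, np.float64(0.0), np.float64(0.0), [-26, 61, 50, 55, 113, -35])
round -1 35 [18, 40, 77, -12, 97, 71]
     (0, 96, np.float64(0.0), np.float64(0.0), [-7, 0, 126, 91, 5, -5])
     (20, 92, np.float64(0.0), np.float64(0.0), [-19, 4, 122, 79, 31, -12])
     (40, 90, np.float64(0.0), np.float64(0.0), [-26, 14, 110, 69, 53, -19])
     (60, 92, np.float64(0.0), np.float64(0.0), [-28, 26, 95, 60, 72, -25])
     (80, 97, np.float64(0.0), np.float64(0.0), [-27, 38, 77, 52, 88, -30])
     (100, 105, np.float64(0.0), np.float64(0.0), [-24, 51, 57, 45, 105, -35])
```

```bash
cat > go.py <<'E'
from plan import *
from bench import env
def delta(p,R,rows=None):
    o=env.get_obs(); R0=np.array(o['eef_rot']); d=np.degrees((Ro.from_matrix(R)*Ro.from_matrix(R0).inv()).as_rotvec())
    s=(np.asarray(p)-o['position'])*1000
    print('t',o['time'],'shift mm',s.round(1),'rot',d.round(1),'|s|',np.linalg.norm(s).round(),'|r|',np.linalg.norm(d).round(1),'w',round(o['gripper_width'],4),'F',np.round(o['force'],1))
    return s,d
def toolgrasp(n,beta=25,along=.118,z=.033):
    b0,az=T[n]; c,s=np.cos(np.radians(az)),np.sin(np.radians(az))
    return np.array([b0[0]+along*c,b0[1]+along*s,z]),tf(az)@grip(beta,-1)
E
python3 - <<'E'
from go import *
p,R=toolgrasp('knife'); print(p)
s,d=delta(p+[0,0,.1],R)
E
```

```text
[0.37369382 0.32722155 0.033     ]
t 2.4 shift mm [-29.4 116.  -88.6] rot [-29.1  12.3   8. ] |s| 149.0 |r| 32.6 w 0.0851 F [-0.3 -0.6  0.1]
```

```bash
python3 -m crank '-7 29 -22 -7.3 3.1 2; -15 58 -44 -14.6 6.2 4; -22 87 -66 -21.8 9.2 6; -29 116 -89 -29.1 12.3 8; -29 116 -89 -29.1 12.3 8' 0.3; python3 - <<'E'
from go import *
p,R=toolgrasp('knife')
s,d=delta(p,R); p,P=cloud("scene",save="s1") if 0 else (0,0)
from h import *
cloud("scene","s1");cloud("top","t1")
E
```

```text
time: 3.02
position: [0.3703, 0.3297, 0.1275]
eef_rot: [[0.778, 0.507, -0.37], [0.456, -0.862, -0.222], [-0.432, 0.004, -0.902]]
force: [-1.6, -0.5, -1.6]
gripper_width: 0.0597
t 3.025 shift mm [  3.4  -2.5 -94.5] rot [ 0.5 -0.4 -0.6] |s| 95.0 |r| 0.8 w 0.0597 F [-1.6 -0.5 -1.6]
```

View pics/s1.png

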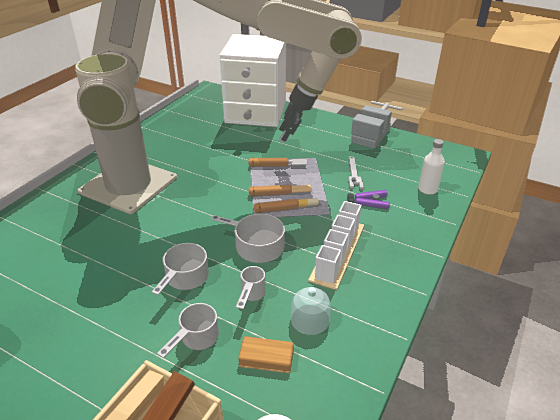

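View pics/t1.png

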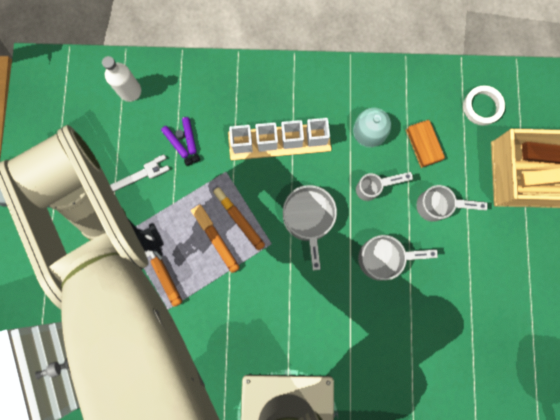

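The gripper is over the knife at top px (148,237), jaws across the handle near its neck. Going down.

```bash
python3 -m crank '1 -1 -30 0 0 0; 2 -2 -60 0 0 0; 3 -2 -80 0 0 0; 3 -2 -94 0 0 0; 3 -2 -94 0 0 0'; python3 -m crank '0 0 0 0 0 0; 0 0 0 0 0 0; 0 0 0 0 0 0; 0 0 0 0 0 0' 1 50;  python3 - <<'E'
from go import *
p,R=toolgrasp('knife')
s,d=delta(p,R)
E
```

```text
time: 3.75
position: [0.3769, 0.3262, 0.0399]
eef_rot: [[0.785, 0.502, -0.365], [0.455, -0.865, -0.211], [-0.421, -0.0, -0.907]]
force: [-0.9, -1.0, -0.6]
gripper_width: 0.0598
time: 4.25
position: [0.3776, 0.3273, 0.0411]
eef_rot: [[0.785, 0.502, -0.363], [0.456, -0.865, -0.21], [-0.42, -0.001, -0.908]]
force: [1.1, -0.0, 6.7]
gripper_width: 0.0245
t 4.25 shift mm [-4.  -0.1 -8.1] rot [-0.1  0.2 -0.3] |s| 9.0 |r| 0.3 w 0.0245 F [ 1.1 -0.   6.7]
```

```bash
python3 -m crank '0 0 0 0 0 0; 0 0 0 0 0 0; -2 0 -3 0 0 0; -4 0 -7 0 0 0; -4 0 -7 0 0 0' 0.4; python3 -m crank '0 0 0 0 0 0; 0 0 0 0 0 0; 0 0 0 0 0 0; 0 0 0 0 0 0' 1 60;  python3 - <<'E'
from go import *
p,R=toolgrasp('knife')
s,d=delta(p,R)
E
```

```text
time: 4.88
position: [0.3722, 0.3264, 0.0322]
eef_rot: [[0.784, 0.502, -0.365], [0.455, -0.865, -0.212], [-0.423, -0.0, -0.906]]
force: [-0.6, -0.8, -0.3]
gripper_width: 0.0512
time: 5.38
position: [0.3733, 0.3269, 0.0331]
eef_rot: [[0.785, 0.502, -0.364], [0.456, -0.865, -0.211], [-0.42, -0.0, -0.907]]
force: [0.9, -0.1, 2.2]
gripper_width: 0.0245
t 5.375 shift mm [ 0.4  0.3 -0.1] rot [-0.1  0.1 -0.2] |s| 1.0 |r| 0.3 w 0.0245 F [ 0.9 -0.1  2.2]
```

```bash
cat >> go.py <<'E'
def ins(tu,psi=97,beta=25,hz=.25,off=.0188,tilt=0):
    R=tup(psi,tilt)@grip(beta,-1); a=R[:,2]
    return np.array([*TU[tu],hz])-a*off,R
E
python3 -m crank '0 0 35 0 0 0; 0 0 70 0 0 0; 0 0 120 0 0 0; 0 0 170 0 0 0; 0 0 220 0 0 0'; python3 - <<'E'
from go import *
p,R=ins(3); s,d=delta(p,R)
o=env.get_obs();q=np.array(o['joint_positions']);p0=np.array(o['position']);R0=Ro.from_matrix(o['eef_rot'])
for k in np.linspace(0,1,12):
    q1,e=ik(p0+s/1000*k,(Ro.from_rotvec(np.radians(d*k))*R0).as_matrix(),q); print(q1.round(0).astype(int),round(e,4),np.abs(q1-q).max().round(0)); q=q1
E
```

```text
time: 6.0
position: [0.3725, 0.3264, 0.2541]
eef_rot: [[0.784, 0.502, -0.365], [0.455, -0.865, -0.212], [-0.422, -0.0, -0.907]]
force: [0.3, -0.3, -1.0]
gripper_width: 0.0246
t 6.0 shift mm [ 311.5 -212.8    3.9] rot [ 84.4 -42.   52. ] |s| 377.0 |r| 107.6 w 0.0246 F [ 0.3 -0.3 -1. ]
[ 34  14  81   2 110  94] 0.0 0.0
[ 30   9  85   3 104  84] 0.0 10.0
[25  5 89  5 98 74] 0.0 11.0
[19  2 92  9 93 62] 0.0 12.0
[13  0 94 14 89 50] 0.0 12.0
[ 6  0 95 21 87 36] 0.0 13.0
[ 0  2 95 28 86 23] 0.0 13.0
[-6  7 93 35 87 11] 0.0 13.0
[-11  13  89  42  90  -1] 0.0 12.0
[-14  20  83  47  94 -11] 0.0 10.0
[-17  29  76  53 100 -19] 0.0 9.0
[-19  38  67  58 106 -26] 0.0 10.0
```

```bash
python3 -m crank '21 -14 0 5.6 -2.8 3.5; 42 -28 0 11.2 -5.6 6.9; 62 -43 1 16.9 -8.4 10.4; 83 -57 1 22.5 -11.2 13.8; 104 -71 1 28.1 -14 17.3'
python3 -m crank '21 -14 0 5.6 -2.8 3.5; 42 -28 0 11.2 -5.6 6.9; 62 -43 1 16.9 -8.4 10.4; 83 -57 1 22.5 -11.2 13.8; 104 -71 1 28.1 -14 17.3'
python3 -m crank '21 -14 0 5.6 -2.8 3.5; 42 -28 0 11.2 -5.6 6.9; 62 -43 1 16.9 -8.4 10.4; 83 -57 1 22.5 -11.2 13.8; 104 -71 1 28.1 -14 17.3'
python3 -m crank '0 0 0 0 0 0; 0 0 0 0 0 0' >/dev/null
 python3 - <<'E'
from go import *
p,R=ins(3); s,d=delta(p,R)
from h import *
cloud("scene","s2");cloud("top","t2")
E
```

```text
time: 6.62
position: [0.4773, 0.2552, 0.2538]
eef_rot: [[0.636, 0.762, -0.122], [0.768, -0.611, 0.192], [0.072, -0.216, -0.974]]
force: [0.2, -0.4, -1.3]
gripper_width: 0.0243
time: 7.25
position: [0.5813, 0.1839, 0.2548]
eef_rot: [[0.317, 0.948, -0.025], [0.752, -0.235, 0.616], [0.578, -0.214, -0.788]]
force: [-0.7, 0.2, -1.5]
gripper_width: 0.0249
time: 7.88
position: [0.6853, 0.1127, 0.2553]
eef_rot: [[-0.053, 0.993, -0.11], [0.417, 0.122, 0.901], [0.907, 0.002, -0.42]]
force: [-0.3, 0.0, -0.0]
gripper_width: 0.0246
t 8.125 shift mm [-0.5 -0.3  2.5] rot [ 0.1 -0.1  0.1] |s| 3.0 |r| 0.2 w 0.0247 F [ 0.2  0.2 -0.3]
```

View pics/s2.png

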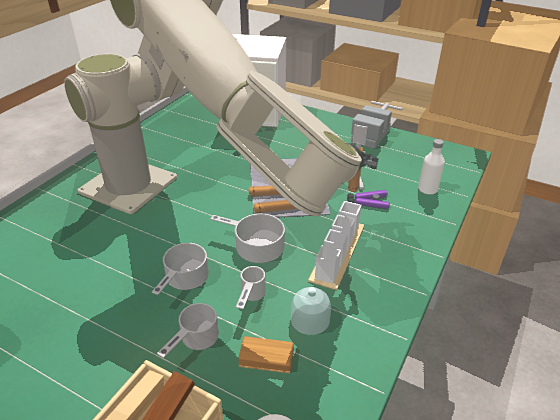

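View pics/t2.png

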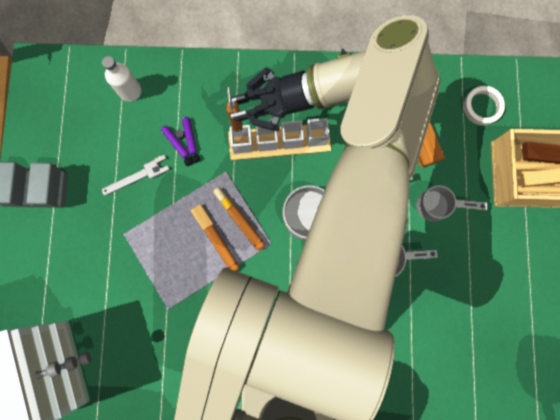

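The knife stands upright in the jaws over tube 3, at top px (236,108). Now to measure where the handle's lower end is.

```bash
cat >> h.py <<'E'
def held(c,rad=.06,zlo=.1,zhi=.4,save=None):
    for n in("scene","top"):
        p,P=cloud(n,save and save+n); hsv=cv2.cvtColor(p,cv2.COLOR_RGB2HSV)
        m=(cv2.inRange(hsv,(3,110,50),(22,255,255))>0)&(np.hypot(P[...,0]-c[0],P[...,1]-c[1])<rad)&(P[...,2]>zlo)&(P[...,2]<zhi)
        q=P[m]; print(n,len(q))
        for z in np.arange(zlo,zhi,.02):
            r=q[(q[:,2]>=z)&(q[:,2]<z+.02)]
            if len(r)>4: print(round(z,3),len(r),'x',np.percentile(r[:,0],[3,50,97]).round(4),'y',np.percentile(r[:,1],[3,50,97]).round(4),'zmin',r[:,2].min().round(4))
E
python3 - <<'E'
from h import *
held((.682,.1305))
E
```

```text
scene 148
0.14 35 x [0.6749 0.6844 0.6937] y [0.1164 0.1203 0.1241] zmin 0.1439
0.16 58 x [0.6742 0.6866 0.6961] y [0.1154 0.1201 0.1257] zmin 0.1602
0.18 35 x [0.6828 0.6915 0.6968] y [0.1158 0.1213 0.1272] zmin 0.1805
0.2 8 x [0.6927 0.6946 0.6958] y [0.1188 0.1226 0.1296] zmin 0.2008
0.26 12 x [0.6892 0.6933 0.6957] y [0.1268 0.1307 0.139 ] zmin 0.2641
top 189
0.14 11 x [0.6708 0.6714 0.6741] y [0.1253 0.1331 0.1397] zmin 0.1466
0.16 30 x [0.6705 0.6719 0.6762] y [0.1207 0.1299 0.1397] zmin 0.1603
0.18 27 x [0.6698 0.6716 0.6748] y [0.1215 0.1303 0.141 ] zmin 0.1803
0.2 26 x [0.6699 0.6712 0.6749] y [0.1222 0.1306 0.1401] zmin 0.2001
0.22 9 x [0.6701 0.6705 0.6726] y [0.1322 0.1377 0.1413] zmin 0.22
0.24 5 x [0.6711 0.6723 0.6737] y [0.1396 0.1403 0.142 ] zmin 0.2436
0.26 78 x [0.6709 0.6781 0.6922] y [0.1216 0.1295 0.1427] zmin 0.2603
```

```bash
python3 -m crank '0 2 -30 0 0 0; -1 2 -60 0 0 0; -1 2 -90 0 0 0; -1 2 -110 0 0 0; -1 2 -123 0 0 0'; python3 -m crank '0 0 0 0 0 0; 0 0 0 0 0 0'; python3 - <<'E'
from h import *
held((.682,.1305),zlo=.08)
E
```

```text
time: 8.95
position: [0.6833, 0.116, 0.1312]
eef_rot: [[-0.05, 0.993, -0.11], [0.42, 0.121, 0.9], [0.906, -0.001, -0.422]]
force: [-0.2, 0.7, -0.5]
gripper_width: 0.0248
time: 9.2
position: [0.6845, 0.1155, 0.134]
eef_rot: [[-0.053, 0.993, -0.108], [0.42, 0.12, 0.9], [0.906, 0.002, -0.423]]
force: [0.3, 0.9, -0.5]
gripper_width: 0.025
scene 28
0.14 28 x [0.6739 0.6899 0.6952] y [0.1193 0.1271 0.1374] zmin 0.14
top 77
0.08 14 x [0.6702 0.6717 0.6744] y [0.1261 0.1355 0.143 ] zmin 0.0802
0.12 6 x [0.6715 0.6722 0.6789] y [0.1242 0.141  0.1441] zmin 0.1279
0.14 55 x [0.6708 0.6773 0.6913] y [0.1229 0.1318 0.1439] zmin 0.1404
```

```bash
python3 -m crank '0 0 0 0 0 0; 0 0 0 0 0 0; 0 0 0 0 0 0; 0 0 0 0 0 0' 0.3; python3 -m crank '2 -20 10 0 0 0; 6 -50 30 0 0 0; 8 -80 80 0 0 0; 8 -90 130 0 0 0; 8 -90 160 0 0 0'; python3 - <<'E'
from go import *
from h import *
held((.682,.1305),zlo=.08,save="a3")
p,R=toolgrasp('flat'); s,d=delta(p+[0,0,.1],R)
E
```

```text
time: 9.8
position: [0.6839, 0.1157, 0.1329]
eef_rot: [[-0.051, 0.993, -0.109], [0.42, 0.12, 0.9], [0.906, 0.0, -0.423]]
force: [-0.2, 0.1, -0.3]
gripper_width: 0.0596
time: 10.42
position: [0.6926, 0.0225, 0.2971]
eef_rot: [[-0.054, 0.993, -0.105], [0.422, 0.118, 0.899], [0.905, 0.004, -0.425]]
force: [-0.4, 0.2, -0.5]
gripper_width: 0.0597
scene 176
0.08 49 x [0.6739 0.6843 0.6948] y [0.1159 0.1196 0.1251] zmin 0.0806
0.1 59 x [0.6732 0.6843 0.6946] y [0.1167 0.1206 0.1247] zmin 0.1
0.12 67 x [0.6726 0.6853 0.6945] y [0.1158 0.122  0.1308] zmin 0.1205
top 120
0.08 25 x [0.6692 0.6713 0.678 ] y [0.12   0.1298 0.1415] zmin 0.08
0.1 27 x [0.6694 0.671  0.6762] y [0.1203 0.1284 0.1402] zmin 0.1009
0.12 57 x [0.6693 0.6745 0.6862] y [0.1212 0.1284 0.1423] zmin 0.121
0.14 11 x [0.6686 0.6748 0.6884] y [0.1241 0.13   0.1421] zmin 0.1402
t 10.525 shift mm [-239.8  176.4 -165.9] rot [-84.9  39.4 -49.5] |s| 341.0 |r| 105.9 w 0.0596 F [-0.9 -0.6  0.9]
```

View pics/a3scene.png

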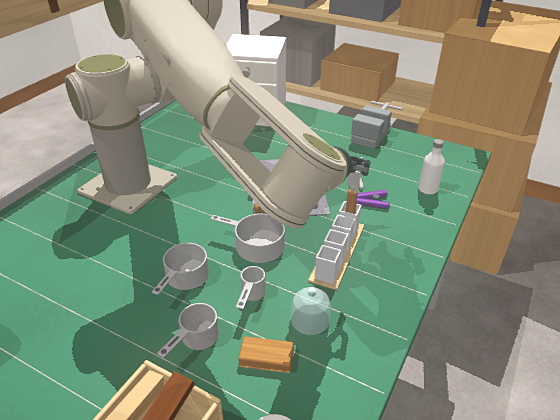

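```bash
python3 -m crank '-24 4 0 -5.7 2.6 -3.3; -48 8 0 -11.3 5.2 -6.6; -72 12 0 -17 7.9 -9.9; -96 16 0 -22.6 10.5 -13.2; -120 20 0 -28.3 13.1 -16.5'
python3 -m crank '-18 18 -10 -5.7 2.6 -3.3; -36 36 -20 -11.3 5.2 -6.6; -54 54 -30 -17 7.9 -9.9; -72 72 -40 -22.6 10.5 -13.2; -90 90 -50 -28.3 13.1 -16.5'
python3 -m crank '-6 13 -23 -5.7 2.6 -3.3; -12 26 -46 -11.3 5.2 -6.6; -18 39 -70 -17 7.9 -9.9; -24 52 -93 -22.6 10.5 -13.2; -30 66 -116 -28.3 13.1 -16.5'
python3 -m crank '0 0 0 0 0 0; 0 0 0 0 0 0' 0.4 >/dev/null
python3 - <<'E'
from go import *
from h import *
p,R=toolgrasp('flat'); s,d=delta(p,R)
cloud("top","t4");cloud("scene","s4")
E
```

```text
time: 11.15
position: [0.5708, 0.0447, 0.2924]
eef_rot: [[0.303, 0.953, -0.028], [0.762, -0.225, 0.608], [0.572, -0.205, -0.794]]
force: [0.5, 0.6, -1.1]
gripper_width: 0.0593
time: 11.78
position: [0.4812, 0.1353, 0.2425]
eef_rot: [[0.609, 0.784, -0.12], [0.79, -0.587, 0.178], [0.069, -0.203, -0.977]]
force: [0.3, 0.6, -0.1]
gripper_width: 0.0596
time: 12.4
position: [0.4518, 0.2014, 0.1261]
eef_rot: [[0.759, 0.549, -0.351], [0.497, -0.836, -0.233], [-0.421, 0.003, -0.907]]
force: [0.6, 0.4, 0.3]
gripper_width: 0.0596
t 12.65 shift mm [  1.1  -1.4 -94.1] rot [-0.2  0.3  0.3] |s| 94.0 |r| 0.5 w 0.0516 F [0.4 0.1 0.6]
```

View pics/t4.png

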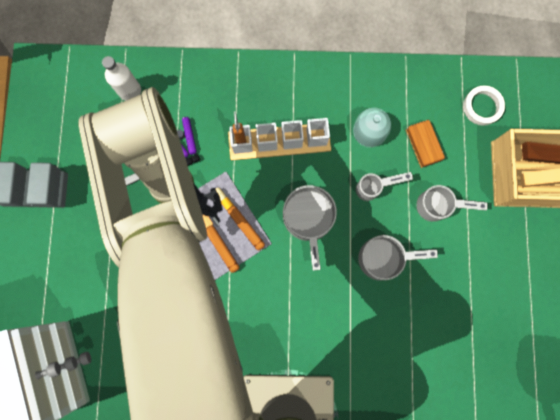

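View pics/s4.png

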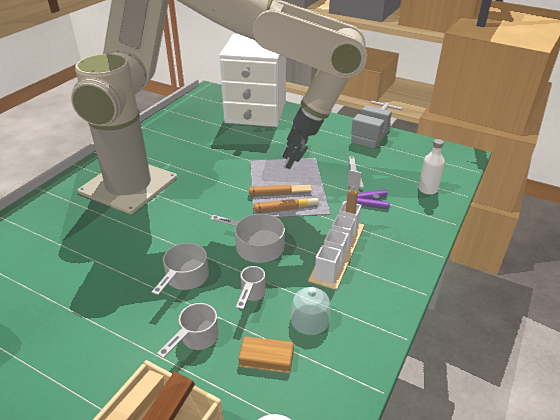

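Knife seated in tube 3 (top px (240,133)). The gripper is now above the flat brush at (208,210).

```bash
python3 -m crank '0 0 -30 0 0 0; 1 -1 -60 0 0 0; 1 -1 -80 0 0 0; 1 -1 -94 0 0 0; 1 -1 -94 0 0 0'; python3 -m crank '0 0 0 0 0 0; 0 0 0 0 0 0; 0 0 0 0 0 0; 0 0 0 0 0 0' 1 60;  python3 -m crank '0 0 35 0 0 0; 0 0 70 0 0 0; 0 0 120 0 0 0; 0 0 170 0 0 0; 0 0 220 0 0 0'; python3 - <<'E'
from go import *
p,R=ins(2); s,d=delta(p,R)
o=env.get_obs();q=np.array(o['joint_positions']);p0=np.array(o['position']);R0=Ro.from_matrix(o['eef_rot'])
for k in np.linspace(0,1,16):
    q1,e=ik(p0+s/1000*k,(Ro.from_rotvec(np.radians(d*k))*R0).as_matrix(),q); 
    if k in(0,1) or e>.001: print(q1.round(0).astype(int),round(e,4),np.abs(q1-q).max().round(0))
    q=q1
E
```

```text
time: 13.38
position: [0.4526, 0.2003, 0.0325]
eef_rot: [[0.758, 0.55, -0.35], [0.5, -0.835, -0.23], [-0.419, -0.0, -0.908]]
force: [-0.3, 0.1, -0.7]
gripper_width: 0.0515
time: 13.88
position: [0.454, 0.2011, 0.0342]
eef_rot: [[0.759, 0.551, -0.347], [0.501, -0.835, -0.23], [-0.416, 0.001, -0.909]]
force: [1.4, 0.3, 6.7]
gripper_width: 0.0247
time: 14.5
position: [0.4527, 0.2007, 0.2545]
eef_rot: [[0.758, 0.551, -0.349], [0.5, -0.835, -0.23], [-0.418, -0.0, -0.909]]
force: [0.4, -0.1, -1.5]
gripper_width: 0.0244
t 14.5 shift mm [ 239.4 -150.6    3.4] rot [ 84.9 -39.2  49.6] |s| 283.0 |r| 105.9 w 0.0244 F [ 0.4 -0.1 -1.5]
[ 21  14  81  -5 109  77] 0.0 0.0
[-23  43  61  57 110 -26] 0.0 7.0
```

```bash
python3 -m crank '16 -18 6 5.7 -2.6 3.3; 32 -36 12 11.3 -5.2 6.6; 48 -54 18 17 -7.8 9.9; 64 -72 24 22.6 -10.4 13.2; 80 -90 30 28.3 -13.1 16.5'
python3 -m crank '16 -9 4 5.7 -2.6 3.3; 32 -18 8 11.3 -5.2 6.6; 48 -27 12 17 -7.8 9.9; 64 -36 16 22.6 -10.4 13.2; 80 -45 20 28.3 -13.1 16.5'
python3 -m crank '16 -3 -9 5.7 -2.6 3.3; 32 -6 -18 11.3 -5.2 6.6; 48 -10 -27 17 -7.8 9.9; 64 -13 -36 22.6 -10.4 13.2; 80 -16 -46 28.3 -13.1 16.5'
python3 -m crank '0 0 0 0 0 0; 0 0 0 0 0 0' >/dev/null
 python3 - <<'E'
from go import *
from h import *
p,R=ins(2); s,d=delta(p,R)
held(TU[2],rad=.045,save="a5")
E
```

```text
time: 15.12
position: [0.5333, 0.1102, 0.2835]
eef_rot: [[0.605, 0.788, -0.117], [0.793, -0.582, 0.184], [0.077, -0.203, -0.976]]
force: [-0.3, -0.0, -1.3]
gripper_width: 0.0247
time: 15.75
position: [0.6133, 0.0652, 0.3034]
eef_rot: [[0.297, 0.955, -0.027], [0.76, -0.219, 0.612], [0.579, -0.202, -0.79]]
force: [1.2, 1.2, -1.4]
gripper_width: 0.0244
time: 16.38
position: [0.6934, 0.0492, 0.2567]
eef_rot: [[-0.053, 0.993, -0.109], [0.417, 0.122, 0.901], [0.907, 0.003, -0.421]]
force: [0.1, 0.5, -0.9]
gripper_width: 0.0247
t 16.625 shift mm [-0.8  0.3  0.7] rot [ 0.1 -0.   0.1] |s| 1.0 |r| 0.1 w 0.0243 F [ 0.1 -0.3 -0.5]
scene 175
0.14 42 x [0.6849 0.6948 0.7057] y [0.053  0.0566 0.0618] zmin 0.1415
0.16 64 x [0.6844 0.6974 0.7058] y [0.054  0.0563 0.0637] zmin 0.1602
0.18 32 x [0.6937 0.7008 0.7056] y [0.055  0.0574 0.0653] zmin 0.1804
0.2 10 x [0.7014 0.7046 0.7059] y [0.0532 0.0586 0.0608] zmin 0.2
0.26 16 x [0.6796 0.6985 0.7043] y [0.0588 0.0627 0.0682] zmin 0.2629
0.28 5 x [0.6782 0.6785 0.6793] y [0.0614 0.0628 0.0645] zmin 0.2849
top 268
0.14 11 x [0.6812 0.6824 0.6849] y [0.0583 0.0652 0.0737] zmin 0.1518
0.16 29 x [0.6801 0.6816 0.6849] y [0.0581 0.069  0.0784] zmin 0.1611
0.18 26 x [0.68   0.6815 0.684 ] y [0.0576 0.0675 0.0775] zmin 0.1803
0.2 24 x [0.6795 0.6805 0.6826] y [0.0608 0.0691 0.077 ] zmin 0.2011
0.22 10 x [0.6793 0.6805 0.6828] y [0.0682 0.0749 0.0783] zmin 0.2215
0.24 9 x [0.6796 0.6803 0.6839] y [0.0749 0.0772 0.0795] zmin 0.2415
0.26 76 x [0.6775 0.6883 0.6996] y [0.0583 0.0713 0.0791] zmin 0.2608
0.28 13 x [0.6767 0.6778 0.6797] y [0.0654 0.0676 0.0718] zmin 0.282
0.3 15 x [0.6759 0.6772 0.6798] y [0.0647 0.067  0.0708] zmin 0.3012
0.32 55 x [0.6761 0.6873 0.7014] y [0.0662 0.07   0.0727] zmin 0.3204
```

View pics/a5top.png

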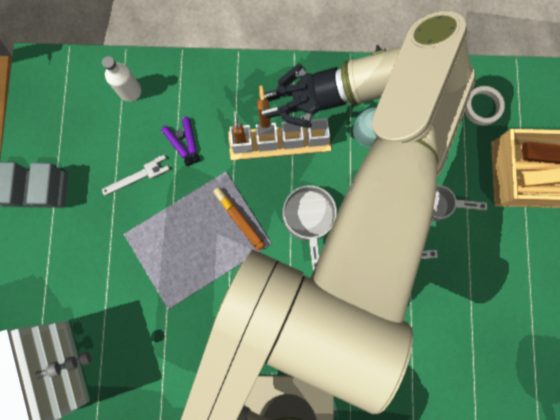

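```bash
python3 -m crank '-1 1 -30 0 0 0; -3 1 -60 0 0 0; -3 1 -90 0 0 0; -3 1 -110 0 0 0; -3 1 -123 0 0 0'; python3 -m crank '0 0 0 0 0 0; 0 0 0 0 0 0';python3 -m crank '0 0 0 0 0 0; 0 0 0 0 0 0; 0 0 0 0 0 0; 0 0 0 0 0 0' 0.3; python3 -m crank '2 -20 10 0 0 0; 6 -50 30 0 0 0; 8 -80 80 0 0 0; 8 -90 130 0 0 0; 8 -90 160 0 0 0'; python3 - <<'E'
from go import *
from h import *
held(TU[2],rad=.045,zlo=.08,save="a6")
p,R=toolgrasp('round'); s,d=delta(p+[0,0,.1],R)
E
```

```text
time: 17.35
position: [0.6901, 0.0507, 0.1344]
eef_rot: [[-0.052, 0.993, -0.109], [0.421, 0.12, 0.899], [0.906, 0.001, -0.424]]
force: [0.3, -0.3, -1.0]
gripper_width: 0.0248
time: 17.6
position: [0.6905, 0.0505, 0.1352]
eef_rot: [[-0.053, 0.993, -0.108], [0.42, 0.12, 0.899], [0.906, 0.002, -0.423]]
force: [-0.4, 0.2, -0.4]
gripper_width: 0.0246
time: 18.1
position: [0.6899, 0.0507, 0.134]
eef_rot: [[-0.051, 0.993, -0.109], [0.42, 0.12, 0.9], [0.906, 0.0, -0.423]]
force: [-0.2, -0.5, 0.6]
gripper_width: 0.0597
time: 18.73
position: [0.6983, -0.0425, 0.2981]
eef_rot: [[-0.054, 0.993, -0.105], [0.422, 0.118, 0.899], [0.905, 0.004, -0.426]]
force: [-0.2, 0.1, -0.8]
gripper_width: 0.0597
scene 202
0.08 58 x [0.6743 0.6859 0.6965] y [0.0486 0.0527 0.0579] zmin 0.0801
0.1 56 x [0.6742 0.6855 0.695 ] y [0.0491 0.0523 0.0585] zmin 0.1002
0.12 78 x [0.6726 0.6855 0.6953] y [0.0488 0.0543 0.0658] zmin 0.1203
0.14 10 x [0.6678 0.6693 0.6971] y [0.0568 0.0581 0.0622] zmin 0.1401
top 174
0.08 19 x [0.6714 0.6727 0.6775] y [0.0523 0.062  0.0726] zmin 0.083
0.1 23 x [0.6706 0.672  0.6774] y [0.0519 0.0614 0.0732] zmin 0.1016
0.12 56 x [0.6695 0.6751 0.6896] y [0.0539 0.0643 0.0751] zmin 0.1214
0.14 20 x [0.6669 0.6764 0.6883] y [0.0561 0.0637 0.0725] zmin 0.1401
0.16 9 x [0.6664 0.6675 0.669 ] y [0.0598 0.0623 0.0661] zmin 0.1607
0.18 28 x [0.665  0.6691 0.6862] y [0.0593 0.0627 0.0662] zmin 0.1812
0.2 19 x [0.6688 0.6797 0.6894] y [0.0614 0.0641 0.0673] zmin 0.2
t 18.825 shift mm [-193.5  188.5 -167. ] rot [-86.   35.1 -45.4] |s| 318.0 |r| 103.4 w 0.0599 F [0.4 0.4 0.7]
```

View pics/a6top.png

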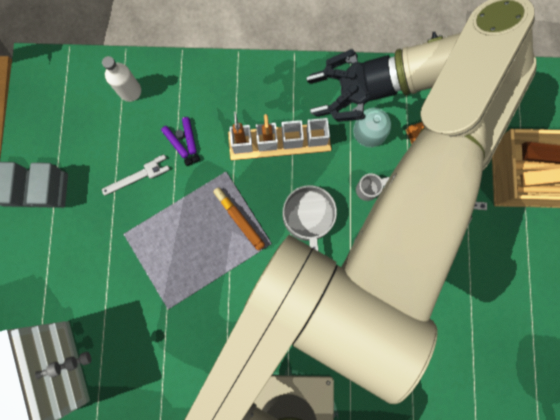

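Flat brush is seated in tube 2 (266,133). Next the round brush, at (238,218).

```bash
python3 - <<'E'
from h import *
p,P=cloud("top");hsv=cv2.cvtColor(p,cv2.COLOR_RGB2HSV)
m=cv2.inRange(hsv,(3,120,60),(17,255,255)); n,l=cv2.connectedComponents(m)
q=P[(l==l[230,248])&(P[...,2]>.015)]
rr=cv2.minAreaRect((q[:,:2]*1000).astype(np.float32));print(rr,len(q))
E
python3 -m crank '-20 6 0 -5.7 2.3 -3; -40 12 0 -11.5 4.7 -6; -60 18 0 -17.2 7 -9; -80 24 0 -23 9.4 -12.1; -100 30 0 -28.7 11.7 -15.1'
python3 -m crank '-14 18 -10 -5.7 2.3 -3; -28 36 -20 -11.5 4.7 -6; -42 54 -30 -17.2 7 -9; -56 72 -40 -23 9.4 -12.1; -70 90 -50 -28.7 11.7 -15.1'
python3 -m crank '-5 14 -23 -5.7 2.3 -3; -10 27 -47 -11.5 4.7 -6; -14 41 -70 -17.2 7 -9; -19 55 -94 -23 9.4 -12.1; -24 68 -117 -28.7 11.7 -15.1'
python3 -m crank '0 0 0 0 0 0; 0 0 0 0 0 0' 0.4 >/dev/null
python3 - <<'E'
from go import *
p,R=toolgrasp('round'); s,d=delta(p,R)
E
```

```text
((464.2752380371094, 113.72259521484375), (130.15115356445312, 24.73773193359375), 39.63306427001953) 511
time: 19.5
position: [0.5966, -0.0098, 0.2925]
eef_rot: [[0.271, 0.962, -0.034], [0.774, -0.197, 0.602], [0.572, -0.19, -0.798]]
force: [-0.1, 0.4, 0.4]
gripper_width: 0.0596
time: 20.12
position: [0.5269, 0.0806, 0.2426]
eef_rot: [[0.555, 0.823, -0.118], [0.829, -0.536, 0.162], [0.07, -0.188, -0.98]]
force: [0.6, 1.1, 0.3]
gripper_width: 0.0596
time: 20.75
position: [0.5031, 0.1485, 0.1252]
eef_rot: [[0.707, 0.626, -0.33], [0.566, -0.78, -0.266], [-0.424, 0.001, -0.906]]
force: [-0.0, -0.3, 0.5]
gripper_width: 0.0599
t 21.0 shift mm [  1.5  -1.3 -93.7] rot [-0.2  0.1  0.3] |s| 94.0 |r| 0.4 w 0.0508 F [-0.2 -0.4 -0.1]
```

```bash
python3 -m crank '0 0 -30 0 0 0; 1 -1 -60 0 0 0; 1 -1 -80 0 0 0; 1 -1 -94 0 0 0; 1 -1 -94 0 0 0'; python3 -m crank '0 0 0 0 0 0; 0 0 0 0 0 0; 0 0 0 0 0 0; 0 0 0 0 0 0' 1 60;  python3 -m crank '0 0 35 0 0 0; 0 0 70 0 0 0; 0 0 120 0 0 0; 0 0 170 0 0 0; 0 0 220 0 0 0'; python3 - <<'E'
from go import *
p,R=ins(1); s,d=delta(p,R)
o=env.get_obs();q=np.array(o['joint_positions']);p0=np.array(o['position']);R0=Ro.from_matrix(o['eef_rot'])
for k in np.linspace(0,1,16):
    q1,e=ik(p0+s/1000*k,(Ro.from_rotvec(np.radians(d*k))*R0).as_matrix(),q); 
    if k in(0,1) or e>.001: print(q1.round(0).astype(int),round(e,4),np.abs(q1-q).max().round(0))
    q=q1
E
```

```text
time: 21.62
position: [0.5046, 0.1473, 0.0325]
eef_rot: [[0.707, 0.626, -0.328], [0.569, -0.78, -0.262], [-0.42, -0.002, -0.908]]
force: [-0.0, -0.1, -0.7]
gripper_width: 0.0512
time: 22.12
position: [0.506, 0.1481, 0.0342]
eef_rot: [[0.708, 0.627, -0.325], [0.57, -0.779, -0.261], [-0.417, -0.0, -0.909]]
force: [1.5, 1.1, 6.1]
gripper_width: 0.0246
time: 22.75
position: [0.5046, 0.1477, 0.2544]
eef_rot: [[0.707, 0.627, -0.327], [0.569, -0.779, -0.262], [-0.419, -0.001, -0.908]]
force: [0.8, -0.3, -0.9]
gripper_width: 0.025
t 22.75 shift mm [ 195.  -161.3    3.5] rot [ 86.2 -35.   45.4] |s| 253.0 |r| 103.5 w 0.025 F [ 0.8 -0.3 -0.9]
[ 17  18  77 -10 109  67] 0.0 0.0
[-27  48  53  56 115 -26] 0.0 7.0
```

```bash
python3 -m crank '13 -18 6 5.7 -2.3 3; 26 -37 12 11.5 -4.7 6; 39 -56 18 17.2 -7 9.1; 52 -75 24 23 -9.4 12.1; 65 -94 30 28.7 -11.7 15.1'
python3 -m crank '13 -10 4 5.7 -2.3 3; 26 -20 8 11.5 -4.7 6; 39 -31 12 17.2 -7 9.1; 52 -41 16 23 -9.4 12.1; 65 -51 20 28.7 -11.7 15.1'
python3 -m crank '13 -3 -9 5.7 -2.3 3; 26 -6 -18 11.5 -4.7 6; 39 -10 -27 17.2 -7 9.1; 52 -13 -36 23 -9.4 12.1; 65 -16 -46 28.7 -11.7 15.1'
python3 -m crank '0 0 0 0 0 0; 0 0 0 0 0 0' >/dev/null
 python3 - <<'E'
from go import *
from h import *
p,R=ins(1); s,d=delta(p,R)
held(TU[1],rad=.045,save="a7")
E
```

```text
time: 23.38
position: [0.5702, 0.0531, 0.2835]
eef_rot: [[0.552, 0.826, -0.113], [0.83, -0.531, 0.168], [0.079, -0.187, -0.979]]
force: [0.0, 0.5, -1.4]
gripper_width: 0.0244
time: 24.0
position: [0.6352, 0.0021, 0.3033]
eef_rot: [[0.265, 0.964, -0.032], [0.772, -0.192, 0.606], [0.578, -0.185, -0.795]]
force: [-0.4, 0.2, -1.2]
gripper_width: 0.0244
time: 24.62
position: [0.7002, -0.0138, 0.2565]
eef_rot: [[-0.053, 0.993, -0.109], [0.417, 0.121, 0.901], [0.907, 0.002, -0.421]]
force: [0.7, -0.3, -1.4]
gripper_width: 0.0245
t 24.875 shift mm [-0.3 -0.4  0.6] rot [ 0.1 -0.   0.1] |s| 1.0 |r| 0.2 w 0.0246 F [-0.2 -0.3  0. ]
scene 258
0.14 57 x [0.6896 0.7017 0.7123] y [-0.0104 -0.0063  0.0074] zmin 0.1403
0.16 61 x [0.6941 0.7059 0.7121] y [-0.0093 -0.006   0.0082] zmin 0.16
0.18 33 x [0.7026 0.7082 0.7119] y [-0.0084 -0.0047  0.0016] zmin 0.1808
0.2 7 x [0.7106 0.7115 0.7122] y [-0.0067 -0.0026  0.0017] zmin 0.2002
0.26 51 x [0.6913 0.7032 0.7093] y [-0.0076 -0.0035  0.0049] zmin 0.2624
0.28 47 x [0.6918 0.7016 0.7088] y [-0.008  -0.0038  0.0023] zmin 0.2808
top 232
0.14 15 x [0.687  0.688  0.6903] y [-0.0035  0.0055  0.014 ] zmin 0.1456
0.16 31 x [0.6869 0.6882 0.6911] y [-0.0029  0.0063  0.0153] zmin 0.1605
0.18 27 x [0.6864 0.688  0.691 ] y [-0.0045  0.0065  0.0157] zmin 0.1806
0.2 27 x [0.6868 0.6879 0.6916] y [-0.0037  0.007   0.016 ] zmin 0.2009
0.22 20 x [0.6861 0.6873 0.6918] y [0.0022 0.0119 0.0163] zmin 0.2206
0.24 10 x [0.6868 0.6879 0.6924] y [0.0124 0.0145 0.0167] zmin 0.2402
0.26 49 x [0.6863 0.6897 0.6964] y [-0.0036  0.0088  0.0171] zmin 0.2606
0.28 43 x [0.6873 0.6906 0.6983] y [-0.0042  0.0072  0.0156] zmin 0.2812
0.3 10 x [0.6886 0.6896 0.6944] y [-0.0018  0.0066  0.0152] zmin 0.3
```

View pics/a7top.png

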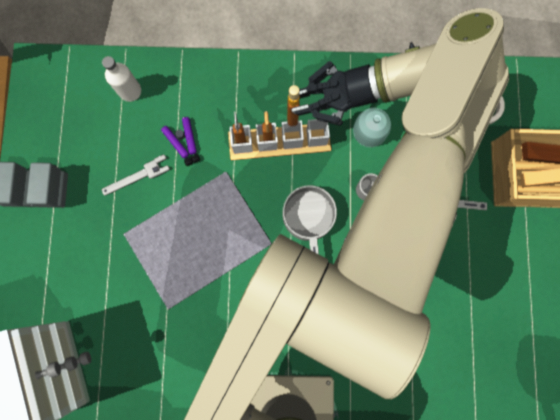

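```bash
python3 -m crank '-1 0 -30 0 0 0; -2 0 -60 0 0 0; -2 0 -90 0 0 0; -2 0 -110 0 0 0; -2 0 -123 0 0 0'; python3 -m crank '0 0 0 0 0 0; 0 0 0 0 0 0';python3 -m crank '0 0 0 0 0 0; 0 0 0 0 0 0; 0 0 0 0 0 0; 0 0 0 0 0 0' 0.3; python3 -m crank '2 -20 12 0 0 0; 6 -45 35 0 0 0; 8 -60 85 0 0 0; 0 -60 140 0 0 0; -30 -60 180 0 0 0'; python3 - <<'E'
from go import *
from h import *
held(TU[1],rad=.045,zlo=.08,save="a8")
delta(np.array([.5,-.2,.3]),np.array([[.959,.283,0],[.283,-.959,0],[0,0,-1]]))
E
```

```text
time: 25.6
position: [0.6975, -0.0131, 0.132]
eef_rot: [[-0.049, 0.993, -0.11], [0.419, 0.12, 0.9], [0.907, -0.002, -0.422]]
force: [0.9, 0.3, -0.9]
gripper_width: 0.0245
time: 25.85
position: [0.6984, -0.0136, 0.1349]
eef_rot: [[-0.052, 0.993, -0.108], [0.42, 0.12, 0.899], [0.906, 0.002, -0.423]]
force: [0.1, 0.8, -0.9]
gripper_width: 0.0246
time: 26.35
position: [0.6979, -0.0134, 0.134]
eef_rot: [[-0.051, 0.993, -0.109], [0.42, 0.12, 0.9], [0.906, 0.0, -0.423]]
force: [0.5, 0.3, 0.5]
gripper_width: 0.0595
time: 26.98
position: [0.6682, -0.0734, 0.3164]
eef_rot: [[-0.054, 0.993, -0.108], [0.421, 0.121, 0.899], [0.906, 0.003, -0.424]]
force: [0.7, -0.6, 0.5]
gripper_width: 0.06
scene 275
0.08 57 x [0.6916 0.7025 0.7122] y [-0.0118 -0.0084 -0.0017] zmin 0.0806
0.1 62 x [0.6915 0.7033 0.7132] y [-0.012  -0.0084 -0.0024] zmin 0.1
0.12 78 x [0.6914 0.7048 0.7135] y [-0.0126 -0.0076  0.005 ] zmin 0.1206
0.14 60 x [0.6938 0.7053 0.7118] y [-0.0095 -0.0062  0.0044] zmin 0.14
0.16 18 x [0.6917 0.7036 0.7122] y [-0.0092 -0.0057  0.001 ] zmin 0.1602
top 145
0.08 24 x [0.6858 0.6874 0.6917] y [-0.0065  0.004   0.0139] zmin 0.081
0.1 25 x [0.6858 0.6881 0.7015] y [-0.0057  0.0067  0.0167] zmin 0.1008
0.12 45 x [0.6852 0.6887 0.6971] y [-0.0064  0.0052  0.0148] zmin 0.1204
0.14 23 x [0.6876 0.6903 0.6968] y [-0.0056  0.0034  0.0151] zmin 0.14
0.16 28 x [0.6878 0.6905 0.6951] y [-0.0036  0.005   0.0135] zmin 0.1603
t 27.075 shift mm [-167.3 -125.6  -20.5] rot [-58.1  38.7 -71.4] |s| 210.0 |r| 99.9 w 0.0594 F [0.6 0.1 0.6]
```

View pics/a8scene.png

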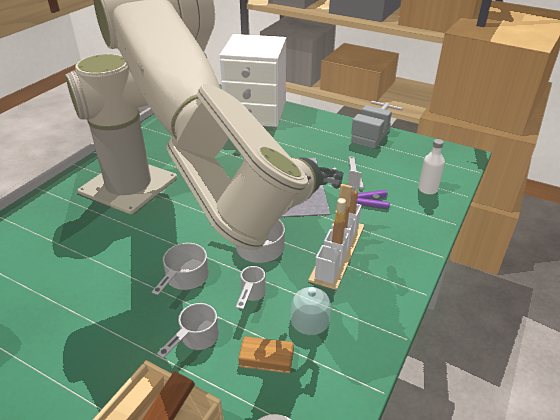

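All three tools are in the tubes (scene px (352,175), (346,195), (339,222)). Now the cups: turn the tool down over the large cup, jaws along y.

```bash
python3 - <<'E'
from go import *
R=np.diag([1.,-1,-1])
s,d=delta(np.array([.396,-.172,.25]),R)
o=env.get_obs();q=np.array(o['joint_positions']);p0=np.array(o['position']);R0=Ro.from_matrix(o['eef_rot'])
for k in np.linspace(0,1,16):
    q1,e=ik(p0+s/1000*k,(Ro.from_rotvec(np.radians(d*k))*R0).as_matrix(),q); 
    if k in(0,1) or e>.001: print(q1.round(0).astype(int),round(e,4),np.abs(q1-q).max().round(0))
    q=q1
print((s/3).round(1),(d/3).round(1))
E
```

```text
t 27.075 shift mm [-271.3  -97.6  -70.5] rot [-53.8  48.3 -85.6] |s| 297.0 |r| 112.1 w 0.0594 F [0.6 0.1 0.6]
[-32  44  52  56 121 -25] 0.0 0.0
[-30 -20 111   0  89  60] 0.0 8.0
[-90.4 -32.5 -23.5] [-17.9  16.1 -28.5]
```

```bash
python3 -m crank '-18 -6 0 -3.6 3.2 -5.7; -36 -13 0 -7.2 6.4 -11.4; -54 -20 0 -10.7 9.7 -17.1; -72 -26 0 -14.3 12.9 -22.8; -90 -33 0 -17.9 16.1 -28.5' 0.4
python3 -m crank '-18 -6 -4 -3.6 3.2 -5.7; -36 -13 -8 -7.2 6.4 -11.4; -54 -20 -12 -10.7 9.7 -17.1; -72 -26 -16 -14.3 12.9 -22.8; -90 -33 -20 -17.9 16.1 -28.5'
python3 -m crank '-18 -6 -10 -3.6 3.2 -5.7; -36 -13 -20 -7.2 6.4 -11.4; -54 -20 -30 -10.7 9.7 -17.1; -72 -26 -40 -14.3 12.9 -22.8; -90 -33 -50 -17.9 16.1 -28.5'
python3 -m crank '0 0 0 0 0 0; 0 0 0 0 0 0'>/dev/null
cat > cups.py <<'E'
from h import *
RAD={'largest':.065,'large':.053,'medium':.041,'small':.029}
def rim(P,c,r,zlo,zhi,tol=.03):
    """fit outer circle to rim pts near predicted center c; ransac over fixed mean radius r-.00175"""
    m=(P[...,2]>zlo)&(P[...,2]<zhi)&(np.hypot(P[...,0]-c[0],P[...,1]-c[1])<r+tol)
    q=P[m][:,:2]
    if len(q)<20: return None
    rm=r-.00175; best=(0,None); g=np.random.default_rng(0)
    for _ in range(800):
        a,b=q[g.integers(len(q),size=2)]; d=np.linalg.norm(b-a)
        if d<r*.5 or d>2*rm: continue
        h=np.sqrt(rm**2-d*d/4); n=np.array([-(b-a)[1],(b-a)[0]])/d
        for s in(1,-1):
            ce=(a+b)/2+s*h*n; k=(abs(np.hypot(*(q-ce).T)-rm)<.0025).sum()
            if k>best[0]: best=(k,ce)
    ce=best[1]
    for _ in range(5):
        i=q[abs(np.hypot(*(q-ce).T)-rm)<.004]; d=i-ce; n=np.linalg.norm(d,axis=1,keepdims=True); 
        A=(d/n); ce=ce+np.linalg.lstsq(A,(n[:,0]-rm),rcond=None)[0]
    zz=P[m][:,2][abs(np.hypot(*(q-ce).T)-rm)<.004]
    ang=np.degrees(np.arctan2(*(i-ce).T[::-1])); cov=len(np.unique((ang//15)))*15
    # handle dir: pts beyond r+.012
    M=(P[...,2]>zlo)&(P[...,2]<zhi); Q=P[M][:,:2]; D=Q-ce; rr=np.hypot(*D.T); hh=D[(rr>r+.015)&(rr<r+.07)]
    return ce.round(4),best[0],len(q),'cov',cov,'z',np.percentile(zz,[5,50,95]).round(4),'hand',(np.degrees(np.arctan2(*np.median(hh,0)[::-1])).round(1),len(hh)) if len(hh)>10 else None
E
python3 - <<'E'
from cups import *
C={'largest':(.5015,-.0423),'large':(.3962,-.2233),'medium':(.5341,-.3607),'small':(.5725,-.1963)}
for cam in("top","scene"):
    p,P=cloud(cam,"c1"+cam)
    for k,c in C.items(): print(cam,k,rim(P,c,RAD[k],.052,.070))
print(env.get_obs()['position'])
E
```

```text
time: 27.7
position: [0.5772, -0.1066, 0.3133]
eef_rot: [[0.442, 0.885, 0.145], [0.577, -0.405, 0.709], [0.686, -0.23, -0.69]]
force: [0.1, 0.3, -0.5]
gripper_width: 0.0512
time: 28.32
position: [0.4872, -0.1395, 0.2934]
eef_rot: [[0.846, 0.498, 0.188], [0.411, -0.836, 0.363], [0.338, -0.23, -0.913]]
force: [1.0, 0.7, -0.3]
gripper_width: 0.0516
time: 28.95
position: [0.3973, -0.1724, 0.2434]
eef_rot: [[1.0, -0.009, 0.004], [-0.009, -1.0, 0.004], [0.004, -0.004, -1.0]]
force: [-0.1, 0.6, -0.3]
gripper_width: 0.0513
top largest (array([ 0.5016, -0.0424]), np.int64(301), 392, 'cov', 360, 'z', array([0.0539, 0.0611, 0.0654]), 'hand', (np.float64(-172.1), 175))
top large (array([ 0.3964, -0.2213]), np.int64(70), 70, 'cov', 120, 'z', array([0.0532, 0.0607, 0.0648]), 'hand', None)
top medium (array([ 0.5341, -0.3586]), np.int64(80), 166, 'cov', 150, 'z', array([0.054 , 0.0602, 0.0645]), 'hand', (np.float64(-93.2), 199))
top small (array([ 0.5714, -0.1916]), np.int64(139), 240, 'cov', 360, 'z', array([0.0531, 0.0608, 0.0655]), 'hand', (np.float64(-73.9), 121))
scene largest (array([ 0.5015, -0.0446]), np.int64(292), 407, 'cov', 360, 'z', array([0.0527, 0.058 , 0.062 ]), 'hand', (np.float64(-172.5), 101))
scene large (array([ 0.3956, -0.224 ]), np.int64(282), 397, 'cov', 360, 'z', array([0.0527, 0.0586, 0.0625]), 'hand', (np.float64(-84.7), 147))
scene medium (array([ 0.5335, -0.361 ]), np.int64(291), 415, 'cov', 360, 'z', array([0.0528, 0.0586, 0.0631]), 'hand', (np.float64(-92.2), 289))
scene small (array([ 0.5712, -0.1946]), np.int64(152), 250, 'cov', 360, 'z', array([0.0527, 0.0589, 0.0625]), 'hand', (np.float64(-75.1), 151))
[ 0.39842739 -0.1724733   0.24421625]
```

View pics/c1top.png

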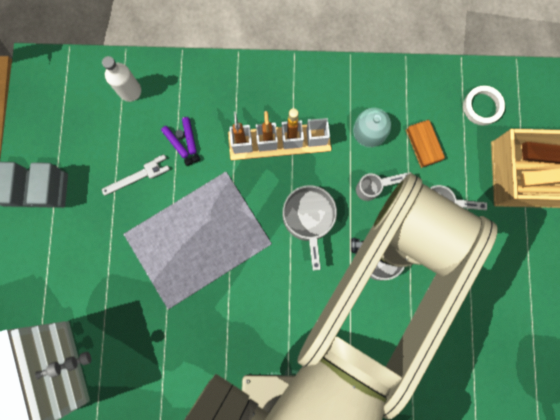

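View pics/c1scene.png

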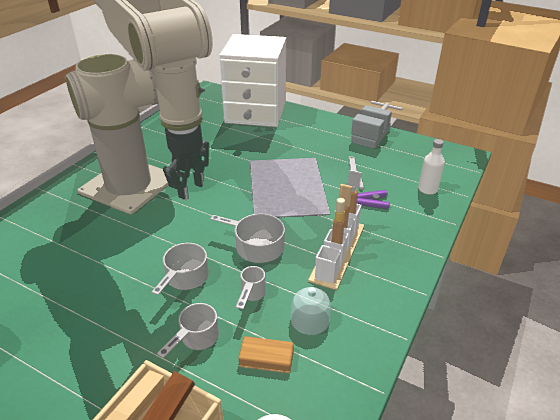

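```bash
python3 -m crank '-1 0 -50 0 0 0; -2 0 -100 0 0 0; -2 0 -140 0 0 0; -2 0 -160 0 0 0; -2 0 -169 0 0 0' 0.5; python3 -m crank '0 0 0 0 0 0; 0 0 0 0 0 0'; python3 -m crank '0 0 0 0 0 0; 0 0 0 0 0 0; 0 0 0 0 0 0; 0 0 0 0 0 0; 0 0 0 0 0 0' 1 60
python3 -c "
from h import *
cloud('scene','c2')"
```

```text
time: 29.92
position: [0.3954, -0.1722, 0.0737]
eef_rot: [[1.0, -0.006, 0.005], [-0.006, -1.0, 0.007], [0.005, -0.007, -1.0]]
force: [0.6, 0.2, 0.3]
gripper_width: 0.0426
time: 30.18
position: [0.3968, -0.1729, 0.0761]
eef_rot: [[1.0, -0.006, 0.008], [-0.006, -1.0, 0.005], [0.008, -0.005, -1.0]]
force: [0.3, 0.7, 0.1]
gripper_width: 0.0429
time: 30.8
position: [0.3965, -0.1725, 0.0755]
eef_rot: [[1.0, -0.006, 0.007], [-0.006, -1.0, 0.005], [0.007, -0.005, -1.0]]
force: [-0.4, 0.6, 6.2]
gripper_width: 0.0014
```

```bash
python3 -c "
import cv2
p=cv2.imread('pics/c2.png')[170:330,110:300]; cv2.imwrite('pics/c2z.png',cv2.resize(p,None,fx=3.5,fy=3.5,interpolation=2))"
```

```text
(no output)
```

View pics/c2z.png

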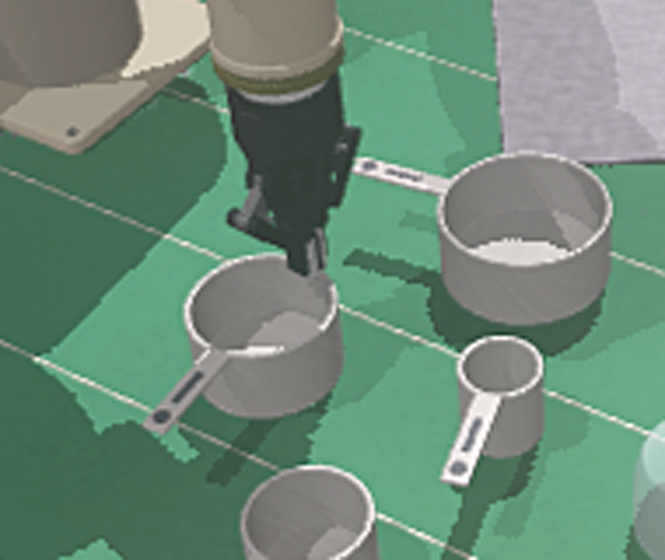

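It is gripping the near-left rim, zoom px (310,270). I'll lift a little to check.

```bash
python3 -m crank '0 0 15 0 0 0; 0 0 40 0 0 0; 0 0 80 0 0 0; 0 0 110 0 0 0; 0 0 110 0 0 0'
python3 -c "
from cups import *
p,P=cloud('scene','c3')
print(env.get_obs()['position'],env.get_obs()['gripper_width'])
z=.110
print(rim(P,(.396,-.2235),.053,.052+z-.012,.066+z+.008))
print('largest',rim(P,(.5015,-.0435),.065,.052,.07))
cv2.imwrite('pics/c3z.png',cv2.resize(p[100:330,90:330,::-1],None,fx=2.5,fy=2.5))"
```

```text
time: 31.48
position: [0.3974, -0.1733, 0.1881]
eef_rot: [[1.0, -0.006, 0.011], [-0.006, -1.0, 0.003], [0.011, -0.003, -1.0]]
force: [0.3, -0.4, -1.9]
gripper_width: 0.0015
[ 0.39642379 -0.17268275  0.18591562] 0.0014426155810166946
(array([ 0.3952, -0.2243]), np.int64(597), 795, 'cov', 360, 'z', array([0.1515, 0.1627, 0.1731]), 'hand', (np.float64(-86.0), 159))
largest (array([ 0.5016, -0.0446]), np.int64(295), 406, 'cov', 360, 'z', array([0.0526, 0.0578, 0.0623]), 'hand', (np.float64(-172.0), 101))
```

View pics/c3z.png

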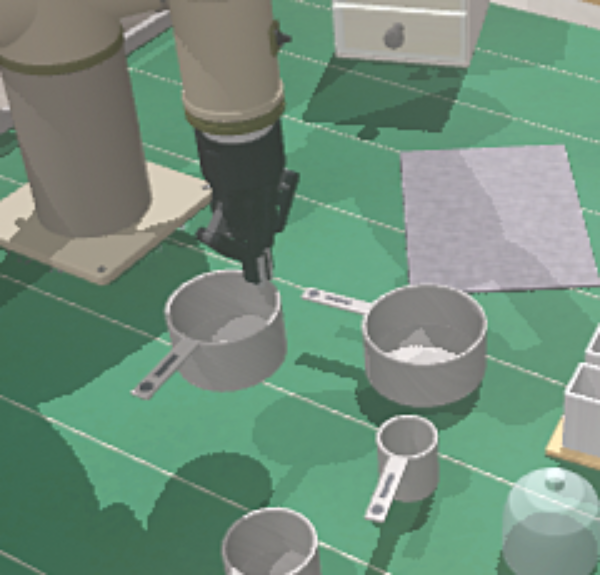

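```bash
python3 -m crank '15 25 0 0 0 0; 42 72 0 0 0 0; 72 122 0 0 0 0; 96 163 0 0 0 0; 106 180 0 0 0 0'; python3 -m crank '0 0 -10 0 0 0; 0 0 -20 0 0 0; 0 0 -20 0 0 0'
python3 -c "
from cups import *
p,P=cloud('scene','c4')
print(env.get_obs()['position'])
z=.09
print(rim(P,(.5015,-.0435),.053,.052+z-.012,.066+z+.008))
m=(P[...,2]>.13)&(P[...,2]<.17)&(abs(np.hypot(P[...,0]-.5015,P[...,1]+.044)-.0513)<.003)
q=P[m];A=np.c_[q[:,:2]-[.5015,-.044],np.ones(len(q))]
print(len(q),np.linalg.lstsq(A,q[:,2],rcond=None)[0])
print('largest',rim(P,(.5015,-.0435),.065,.052,.07))
cv2.imwrite('pics/c4z.png',cv2.resize(p[100:330,150:390,::-1],None,fx=2.5,fy=2.5))"
```

```text
time: 32.15
position: [0.5014, 0.0099, 0.1828]
eef_rot: [[1.0, -0.003, 0.003], [-0.003, -1.0, 0.006], [0.003, -0.006, -1.0]]
force: [0.7, -1.1, -2.3]
gripper_width: 0.0013
time: 32.52
position: [0.5003, 0.0066, 0.1629]
eef_rot: [[1.0, -0.007, 0.002], [-0.007, -1.0, 0.006], [0.002, -0.006, -1.0]]
force: [-0.8, 0.4, -1.2]
gripper_width: 0.0012
[0.50091431 0.00663238 0.1638522 ]
(array([ 0.4977, -0.0448]), np.int64(388), 560, 'cov', 360, 'z', array([0.131 , 0.1403, 0.1477]), 'hand', (np.float64(-86.2), 125))
270 [0.00074066 0.01748581 0.13996841]
largest (array([ 0.5014, -0.0444]), np.int64(169), 250, 'cov', 240, 'z', array([0.0525, 0.0584, 0.0622]), 'hand', (np.float64(-171.9), 103))
```

View pics/c4z.png

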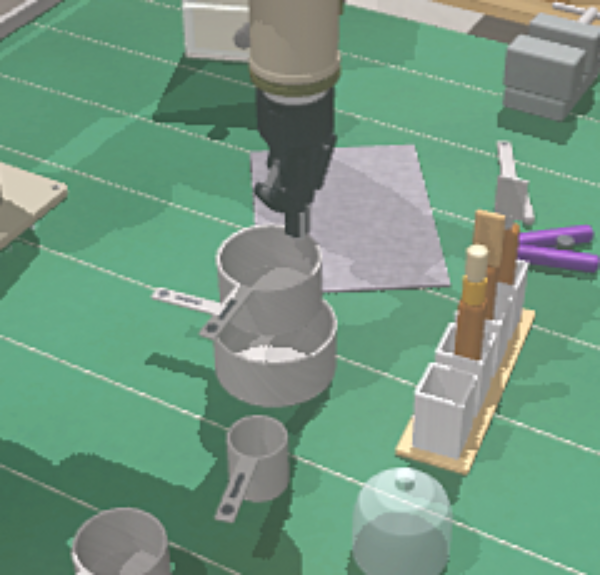

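```bash
python3 -m crank '3 0 -15 0 0 0; 3 0 -35 0 0 0; 3 0 -55 0 0 0; 3 0 -68 0 0 0; 3 0 -72 0 0 0';python3 -m crank '0 0 -4 0 0 0; 0 0 -5 0 0 0; 0 0 -5 0 0 0'
python3 -c "
from cups import *
p,P=cloud('scene','c5')
print(env.get_obs()['position'])
print('large',rim(P,(.5015,-.0435),.053,.058,.075))
print('largest',rim(P,(.5015,-.0435),.065,.052,.07))
cv2.imwrite('pics/c5z.png',cv2.resize(p[100:330,150:390,::-1],None,fx=2.5,fy=2.5))"
```

```text
time: 33.2
position: [0.5043, 0.0075, 0.0917]
eef_rot: [[1.0, -0.006, 0.004], [-0.006, -1.0, 0.006], [0.004, -0.006, -1.0]]
force: [-1.4, -0.7, -0.9]
gripper_width: 0.0017
time: 33.58
position: [0.5053, 0.0077, 0.0883]
eef_rot: [[1.0, -0.006, 0.007], [-0.006, -1.0, 0.006], [0.007, -0.006, -1.0]]
force: [-0.1, -0.7, -1.1]
gripper_width: 0.0013
[0.50527366 0.00763727 0.08833276]
large (array([ 0.5028, -0.0436]), np.int64(294), 567, 'cov', 360, 'z', array([0.059 , 0.0671, 0.0731]), 'hand', (np.float64(-90.8), 208))
largest (array([ 0.5016, -0.0445]), np.int64(199), 709, 'cov', 285, 'z', array([0.0529, 0.0588, 0.065 ]), 'hand', (np.float64(-161.5), 195))
```

View pics/c5z.png

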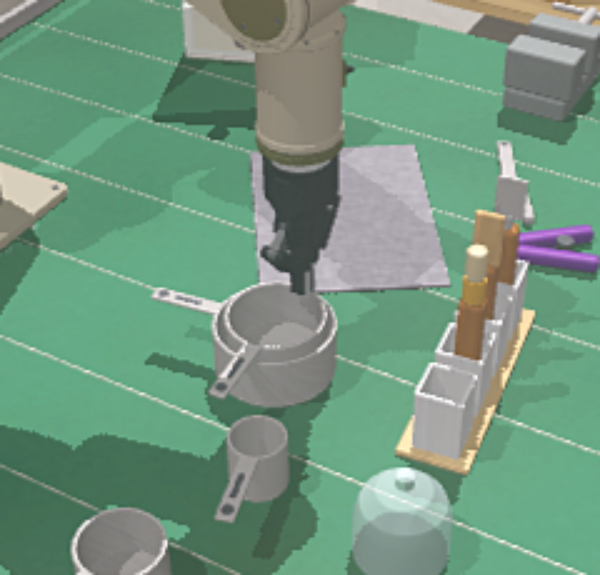

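```bash
python3 -m crank '0 0 -2 0 0 0; 0 0 -2 0 0 0; 0 0 -2 0 0 0';python3 -m crank '0 0 0 0 0 0; 0 0 0 0 0 0; 0 0 0 0 0 0' 0.5; python3 -m crank '0 0 30 0 0 0; 0 0 80 0 0 0; -10 -20 130 0 0 0; -20 -70 150 0 0 0; -20 -120 150 0 0 0'
python3 -c "
from cups import *
for cam in ('scene','top'):
  p,P=cloud(cam,'c6'+cam)
  print('large',rim(P,(.5025,-.0435),.053,.060,.075,tol=.01))
  print('largest',rim(P,(.5015,-.0435),.065,.052,.063,tol=.01))
  print('medium',rim(P,(.534,-.360),.041,.052,.07))
  print('small',rim(P,(.572,-.195),.029,.052,.07))
"
```

```text
time: 34.0
position: [0.5049, 0.0077, 0.0858]
eef_rot: [[1.0, -0.006, 0.006], [-0.006, -1.0, 0.006], [0.006, -0.006, -1.0]]
force: [-0.8, -0.3, -1.0]
gripper_width: 0.0016
time: 34.38
position: [0.505, 0.0076, 0.086]
eef_rot: [[1.0, -0.006, 0.006], [-0.006, -1.0, 0.006], [0.006, -0.006, -1.0]]
force: [-0.0, 0.0, 0.2]
gripper_width: 0.0426
time: 35.0
position: [0.4859, -0.1137, 0.2391]
eef_rot: [[1.0, -0.004, 0.011], [-0.004, -1.0, 0.004], [0.011, -0.004, -1.0]]
force: [1.2, -0.9, -0.9]
gripper_width: 0.0426
large (array([ 0.503 , -0.0416]), np.int64(174), 272, 'cov', 360, 'z', array([0.0605, 0.0642, 0.0676]), 'hand', (np.float64(-89.8), 180))
largest (array([ 0.5016, -0.0443]), np.int64(213), 480, 'cov', 360, 'z', array([0.0529, 0.0588, 0.0624]), 'hand', (np.float64(-170.7), 108))
medium (array([ 0.5335, -0.3612]), np.int64(284), 407, 'cov', 360, 'z', array([0.0528, 0.0588, 0.0623]), 'hand', (np.float64(-92.1), 288))
small (array([ 0.5713, -0.1946]), np.int64(153), 249, 'cov', 360, 'z', array([0.0529, 0.0588, 0.0622]), 'hand', (np.float64(-77.7), 254))
large (array([ 0.5031, -0.0394]), np.int64(139), 186, 'cov', 240, 'z', array([0.0609, 0.0661, 0.07  ]), 'hand', (np.float64(-91.5), 20))
largest (array([ 0.5016, -0.043 ]), np.int64(137), 200, 'cov', 240, 'z', array([0.0529, 0.06  , 0.0624]), 'hand', None)
medium (array([ 0.5346, -0.3581]), np.int64(134), 232, 'cov', 210, 'z', array([0.0533, 0.0604, 0.0641]), 'hand', (np.float64(-94.1), 167))
small None
```

View pics/c6scene.png

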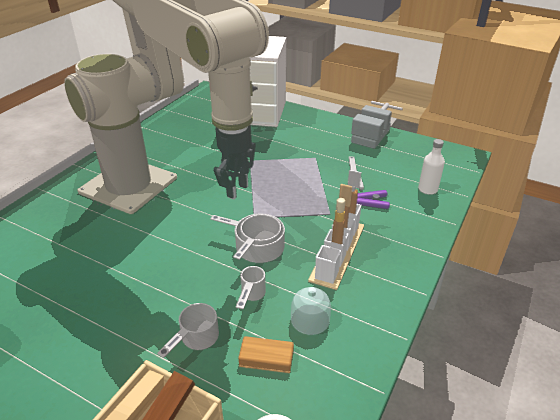

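View pics/c6top.png

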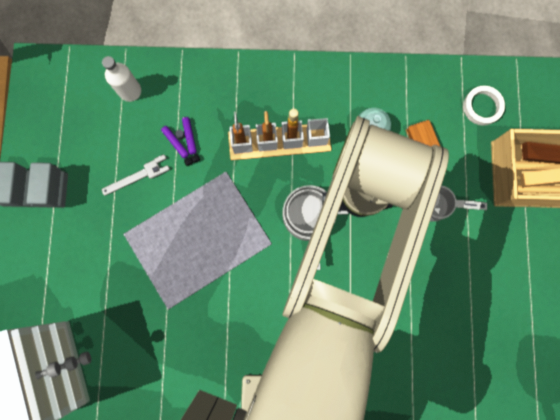

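Large cup nested (rim 5 mm above the largest's; scene px (259,236)). Next is the medium cup at (199,325).

```bash
python3 -m crank '10 -45 0 0 0 0; 22 -95 0 0 0 0; 34 -145 0 0 0 0; 44 -190 0 0 0 0; 48 -207 0 0 0 0'; python3 -m crank '0 0 0 0 0 0; 0 0 0 0 0 0'; python3 -c "
from h import *
o=env.get_obs();print(o['position'],(np.array([.534,-.3217,.0755])-o['position'])*1000)"
```

```text
time: 35.72
position: [0.5329, -0.321, 0.2351]
eef_rot: [[1.0, -0.008, 0.005], [-0.008, -1.0, 0.006], [0.005, -0.006, -1.0]]
force: [0.4, 1.0, -0.8]
gripper_width: 0.0424
time: 35.98
position: [0.533, -0.3179, 0.2357]
eef_rot: [[1.0, -0.005, 0.005], [-0.005, -1.0, 0.007], [0.005, -0.007, -1.0]]
force: [-0.3, -0.5, -0.9]
gripper_width: 0.0428
[ 0.53298421 -0.31785394  0.23568348] [   1.01579022   -3.84605685 -160.1834827 ]
```

```bash
python3 -m crank '1 -4 -50 0 0 0; 1 -4 -100 0 0 0; 1 -4 -140 0 0 0; 1 -4 -153 0 0 0; 1 -4 -160 0 0 0'; python3 -m crank '0 0 0 0 0 0; 0 0 0 0 0 0'; python3 -m crank '0 0 0 0 0 0; 0 0 0 0 0 0; 0 0 0 0 0 0; 0 0 0 0 0 0; 0 0 0 0 0 0' 1 60; python3 -m crank '0 0 15 0 0 0; 0 0 40 0 0 0; 0 0 80 0 0 0; 0 0 115 0 0 0; 0 0 115 0 0 0'
python3 -c "
from cups import *
p,P=cloud('scene','c7')
print(env.get_obs()['position'],env.get_obs()['gripper_width'])
z=.112
print(rim(P,(.534,-.3605),.041,.052+z-.012,.066+z+.008))
print('largest',rim(P,(.5015,-.0435),.065,.052,.063,tol=.01))
print('large',rim(P,(.5025,-.0435),.053,.060,.075,tol=.01))"
```

```text
time: 36.6
position: [0.5344, -0.3227, 0.0765]
eef_rot: [[1.0, -0.005, 0.006], [-0.005, -1.0, 0.005], [0.006, -0.005, -1.0]]
force: [-0.5, -0.3, 0.3]
gripper_width: 0.0429
time: 36.85
position: [0.535, -0.324, 0.0779]
eef_rot: [[1.0, -0.006, 0.008], [-0.006, -1.0, 0.004], [0.008, -0.004, -1.0]]
force: [0.3, 0.1, 0.2]
gripper_width: 0.0428
time: 37.48
position: [0.5342, -0.3237, 0.0765]
eef_rot: [[1.0, -0.006, 0.007], [-0.006, -1.0, 0.005], [0.006, -0.005, -1.0]]
force: [-0.8, -1.4, 6.0]
gripper_width: 0.0013
time: 38.1
position: [0.5357, -0.3245, 0.1956]
eef_rot: [[1.0, -0.006, 0.012], [-0.006, -1.0, 0.002], [0.012, -0.002, -1.0]]
force: [0.0, 0.1, -1.0]
gripper_width: 0.0009
[ 0.53472555 -0.32382843  0.1928998 ] 0.0009105121306636708
(array([ 0.5379, -0.3635]), np.int64(726), 892, 'cov', 360, 'z', array([0.1534, 0.1674, 0.1796]), 'hand', (np.float64(-90.8), 231))
largest (array([ 0.5017, -0.0443]), np.int64(226), 512, 'cov', 360, 'z', array([0.0527, 0.0586, 0.0622]), 'hand', (np.float64(-171.7), 79))
large (array([ 0.503 , -0.0415]), np.int64(172), 279, 'cov', 360, 'z', array([0.0604, 0.0643, 0.0679]), 'hand', (np.float64(-89.4), 173))
```

View pics/c7.png

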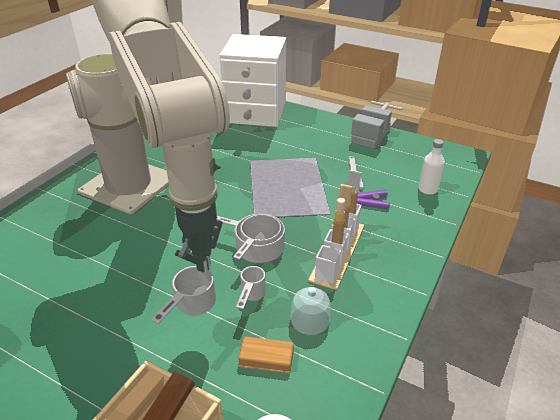

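```bash
python3 -m crank '-4 35 0 0 0 0; -8 80 0 0 0 0; -13 130 0 0 0 0; -18 180 0 0 0 0; -22 230 0 0 0 0';  python3 -m crank '-5 45 0 0 0 0; -8 78 -8 0 0 0; -10 92 -15 0 0 0; -10 92 -20 0 0 0; -10 92 -20 0 0 0'
python3 -c "
from cups import *
p,P=cloud('scene','c8')
o=env.get_obs();print(o['position'],o['gripper_width'])
z=.095
print(rim(P,(.503,-.041),.041,.052+z-.012,.066+z+.008))
print('largest',rim(P,(.5015,-.0435),.065,.052,.063,tol=.01))
print('large',rim(P,(.5025,-.0435),.053,.060,.075,tol=.01))"
```

```text
time: 38.78
position: [0.5104, -0.0915, 0.1889]
eef_rot: [[1.0, -0.006, 0.003], [-0.006, -1.0, 0.007], [0.003, -0.007, -1.0]]
force: [1.1, 0.0, -1.4]
gripper_width: 0.0011
time: 39.4
position: [0.5014, -0.0023, 0.1698]
eef_rot: [[1.0, -0.006, 0.004], [-0.006, -1.0, 0.005], [0.004, -0.005, -1.0]]
force: [-0.0, 1.7, -0.8]
gripper_width: 0.0016
[ 0.50180876 -0.00239998  0.17042634] 0.0013718596217139872
(array([ 0.5033, -0.0419]), np.int64(306), 469, 'cov', 360, 'z', array([0.1364, 0.1464, 0.1547]), 'hand', (np.float64(-90.9), 124))
largest (array([ 0.5012, -0.0443]), np.int64(162), 318, 'cov', 240, 'z', array([0.0525, 0.0584, 0.0624]), 'hand', (np.float64(-171.3), 104))
large (array([ 0.5029, -0.0414]), np.int64(109), 175, 'cov', 270, 'z', array([0.0604, 0.0642, 0.0674]), 'hand', (np.float64(-88.9), 171))
```

```bash
python3 -m crank '0 0 -20 0 0 0; 0 0 -40 0 0 0; 0 0 -60 0 0 0; 0 0 -72 0 0 0; 0 0 -78 0 0 0';python3 -m crank '0 0 -2 0 0 0; 0 0 -3 0 0 0; 0 0 -3 0 0 0'; python3 -m crank '0 0 0 0 0 0; 0 0 0 0 0 0; 0 0 0 0 0 0' 0.5; python3 -m crank '0 0 30 0 0 0; 0 0 80 0 0 0; 0 0 130 0 0 0; -20 20 150 0 0 0; -40 50 150 0 0 0'
python3 -c "
from cups import *
for cam in ('scene','top'):
  p,P=cloud(cam,'c9'+cam)
  print('medium',rim(P,(.503,-.0415),.041,.066,.080,tol=.01))
  print('large',rim(P,(.5025,-.0415),.053,.061,.068,tol=.01))
  print('largest',rim(P,(.5015,-.0435),.065,.052,.063,tol=.01))
  print('small',rim(P,(.572,-.195),.029,.052,.07))
"
```

```text
time: 40.08
position: [0.5019, -0.0019, 0.0924]
eef_rot: [[1.0, -0.007, 0.005], [-0.007, -1.0, 0.006], [0.005, -0.006, -1.0]]
force: [0.3, -0.8, -1.7]
gripper_width: 0.001
time: 40.45
position: [0.5023, -0.0013, 0.0904]
eef_rot: [[1.0, -0.006, 0.007], [-0.006, -1.0, 0.006], [0.007, -0.006, -1.0]]
force: [-0.4, -1.1, -0.2]
gripper_width: 0.0013
time: 40.83
position: [0.5021, -0.0013, 0.0901]
eef_rot: [[1.0, -0.006, 0.006], [-0.006, -1.0, 0.006], [0.006, -0.006, -1.0]]
force: [-0.4, 0.6, 0.2]
gripper_width: 0.0426
time: 41.45
position: [0.4629, 0.0487, 0.2427]
eef_rot: [[1.0, -0.007, 0.011], [-0.007, -1.0, 0.006], [0.011, -0.006, -1.0]]
force: [-0.2, 1.2, -0.6]
gripper_width: 0.043
medium (array([ 0.504 , -0.0393]), np.int64(112), 173, 'cov', 360, 'z', array([0.0665, 0.0697, 0.0723]), 'hand', (np.float64(-89.8), 121))
large (array([ 0.5027, -0.0409]), np.int64(136), 307, 'cov', 360, 'z', array([0.0616, 0.0646, 0.0671]), 'hand', (np.float64(-88.6), 110))
largest (array([ 0.5016, -0.0442]), np.int64(202), 578, 'cov', 360, 'z', array([0.0529, 0.0582, 0.0618]), 'hand', (np.float64(-171.1), 103))
small (array([ 0.5711, -0.1943]), np.int64(147), 242, 'cov', 360, 'z', array([0.0528, 0.0584, 0.0625]), 'hand', (np.float64(-76.7), 248))
medium (array([ 0.5042, -0.0373]), np.int64(65), 144, 'cov', 165, 'z', array([0.0674, 0.0712, 0.0752]), 'hand', (np.float64(-89.7), 195))
large (array([ 0.5033, -0.0387]), np.int64(74), 131, 'cov', 195, 'z', array([0.063 , 0.0657, 0.0677]), 'hand', (np.float64(-163.6), 106))
largest (array([ 0.5017, -0.0419]), np.int64(106), 163, 'cov', 225, 'z', array([0.0534, 0.0595, 0.0627]), 'hand', (np.float64(-170.7), 106))
small (array([ 0.5715, -0.1919]), np.int64(138), 233, 'cov', 360, 'z', array([0.0526, 0.0604, 0.0645]), 'hand', (np.float64(-75.8), 241))
```

View pics/c9scene.png

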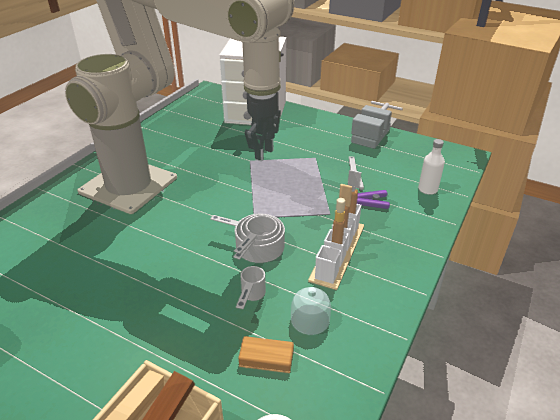

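View pics/c9top.png

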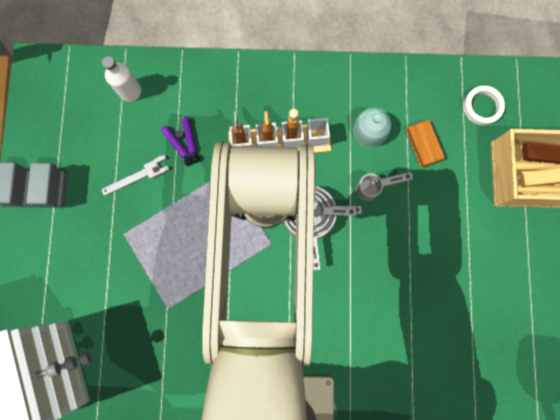

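Medium nested (rim about 5 mm above the large's). Last is the small cup at scene px (252,283).

```bash
python3 -m crank '20 -40 0 0 0 0; 45 -88 0 0 0 0; 70 -138 0 0 0 0; 95 -188 0 0 0 0; 108 -216 0 0 0 0' 0.6; python3 -m crank '0 0 0 0 0 0; 0 0 0 0 0 0'; python3 -c "
from h import *
o=env.get_obs();print(o['position'],(np.array([.571,-.1667,.0755])-o['position'])*1000)"
```

```text
time: 42.18
position: [0.5705, -0.1706, 0.239]
eef_rot: [[1.0, -0.008, 0.005], [-0.008, -1.0, 0.005], [0.005, -0.005, -1.0]]
force: [0.6, -0.6, 0.5]
gripper_width: 0.0342
time: 42.42
position: [0.5696, -0.1671, 0.2393]
eef_rot: [[1.0, -0.006, 0.005], [-0.006, -1.0, 0.006], [0.005, -0.006, -1.0]]
force: [-0.6, -0.6, -0.1]
gripper_width: 0.0341
[ 0.56956301 -0.16711864  0.23928391] [   1.4369916     0.41864408 -163.7839122 ]
```

```bash
python3 -m crank '1 0 -50 0 0 0; 1 0 -100 0 0 0; 1 0 -140 0 0 0; 1 0 -156 0 0 0; 1 0 -164 0 0 0'; python3 -m crank '0 0 0 0 0 0; 0 0 0 0 0 0'; python3 -m crank '0 0 0 0 0 0; 0 0 0 0 0 0; 0 0 0 0 0 0; 0 0 0 0 0 0; 0 0 0 0 0 0' 1 60; python3 -m crank '0 0 15 0 0 0; 0 0 40 0 0 0; 0 0 80 0 0 0; 0 0 115 0 0 0; 0 0 115 0 0 0'
python3 -c "
from cups import *
p,P=cloud('scene','d1')
print(env.get_obs()['position'],env.get_obs()['gripper_width'])
z=.112
print(rim(P,(.571,-.194),.029,.052+z-.012,.066+z+.008))
print('medium',rim(P,(.503,-.0415),.041,.066,.080,tol=.01))
print('largest',rim(P,(.5015,-.0435),.065,.052,.063,tol=.01))"
```

```text
time: 43.05
position: [0.571, -0.1667, 0.0759]
eef_rot: [[1.0, -0.005, 0.006], [-0.005, -1.0, 0.006], [0.006, -0.006, -1.0]]
force: [0.0, 0.3, 0.1]
gripper_width: 0.0339
time: 43.3
position: [0.5722, -0.1678, 0.0778]
eef_rot: [[1.0, -0.006, 0.009], [-0.006, -1.0, 0.005], [0.009, -0.005, -1.0]]
force: [0.4, -0.0, -0.2]
gripper_width: 0.0339
time: 43.92
position: [0.5715, -0.1676, 0.0769]
eef_rot: [[1.0, -0.006, 0.007], [-0.006, -1.0, 0.005], [0.007, -0.005, -1.0]]
force: [-1.4, 0.3, 6.0]
gripper_width: 0.0022
time: 44.55
position: [0.5731, -0.1682, 0.1958]
eef_rot: [[1.0, -0.006, 0.013], [-0.006, -1.0, 0.003], [0.013, -0.003, -1.0]]
force: [0.5, -0.0, -0.3]
gripper_width: 0.0019
[ 0.57196128 -0.1677389   0.19326544] 0.002070595538575023
(array([ 0.5748, -0.196 ]), np.int64(372), 507, 'cov', 360, 'z', array([0.1536, 0.1677, 0.1813]), 'hand', (np.float64(-71.1), 158))
medium (array([ 0.5043, -0.0394]), np.int64(64), 83, 'cov', 225, 'z', array([0.0665, 0.0694, 0.0717]), 'hand', (np.float64(-93.5), 18))
largest (array([ 0.5016, -0.0441]), np.int64(149), 328, 'cov', 270, 'z', array([0.0527, 0.0586, 0.0622]), 'hand', (np.float64(-171.5), 94))
```

View pics/d1.png

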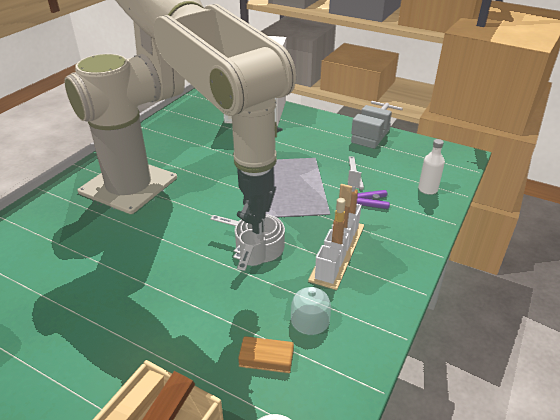

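```bash
python3 -m crank '-14 32 0 0 0 0; -32 72 0 0 0 0; -52 116 0 0 0 0; -66 146 -5 0 0 0; -70 156 -10 0 0 0';  python3 -m crank '0 0 -5 0 0 0; 0 0 -10 0 0 0; 0 0 -10 0 0 0'
python3 -c "
from cups import *
p,P=cloud('scene','d2')
o=env.get_obs();print(o['position'],o['gripper_width'])
z=.095
print(rim(P,(.503,-.039),.029,.052+z-.012,.066+z+.008))
print('medium',rim(P,(.503,-.0395),.041,.066,.080,tol=.01))
print('largest',rim(P,(.5015,-.0435),.065,.052,.063,tol=.01))"
```

```text
time: 45.22
position: [0.4994, -0.0098, 0.1793]
eef_rot: [[1.0, -0.004, 0.003], [-0.004, -1.0, 0.006], [0.003, -0.006, -1.0]]
force: [0.7, 1.2, -0.5]
gripper_width: 0.0022
time: 45.6
position: [0.5008, -0.0122, 0.1701]
eef_rot: [[1.0, -0.007, 0.005], [-0.007, -1.0, 0.006], [0.005, -0.006, -1.0]]
force: [-0.1, -0.2, -1.0]
gripper_width: 0.002
[ 0.50099317 -0.01214591  0.17043545] 0.0020770166370953215
(array([ 0.5024, -0.0398]), np.int64(220), 348, 'cov', 360, 'z', array([0.1356, 0.147 , 0.1557]), 'hand', (np.float64(-71.5), 113))
medium (array([ 0.5042, -0.0393]), np.int64(84), 131, 'cov', 285, 'z', array([0.0665, 0.0698, 0.0717]), 'hand', (np.float64(-89.9), 125))
largest (array([ 0.5015, -0.0441]), np.int64(202), 465, 'cov', 315, 'z', array([0.053 , 0.0583, 0.0623]), 'hand', (np.float64(-171.0), 103))
```

```bash
python3 -m crank '2 0 -20 0 0 0; 2 0 -40 0 0 0; 2 0 -58 0 0 0; 2 0 -68 0 0 0; 2 0 -73 0 0 0';python3 -m crank '0 0 -2 0 0 0; 0 0 -3 0 0 0; 0 0 -3 0 0 0'; python3 -m crank '0 0 0 0 0 0; 0 0 0 0 0 0; 0 0 0 0 0 0' 0.6; python3 -m crank '0 0 30 0 0 0; 0 0 80 0 0 0; 0 0 130 0 0 0; -20 20 150 0 0 0; -40 60 150 0 0 0'; python3 -m crank '-10 50 10 0 0 0; -20 100 20 0 0 0; -30 150 20 0 0 0; -40 200 20 0 0 0; -40 250 20 0 0 0'
python3 -c "
from cups import *
for cam in ('scene','top'):
  p,P=cloud(cam,'d3'+cam)
  print('small',rim(P,(.503,-.0395),.029,.071,.085,tol=.01))
  print('medium',rim(P,(.503,-.0415),.041,.066,.073,tol=.01))
  print('large',rim(P,(.5025,-.0415),.053,.061,.068,tol=.01))
  print('largest',rim(P,(.5015,-.0435),.065,.052,.063,tol=.01))
"
```

```text
time: 46.28
position: [0.5027, -0.0114, 0.0973]
eef_rot: [[1.0, -0.006, 0.005], [-0.006, -1.0, 0.006], [0.005, -0.006, -1.0]]
force: [-0.5, 0.7, 0.0]
gripper_width: 0.0021
time: 46.65
position: [0.5032, -0.0113, 0.0953]
eef_rot: [[1.0, -0.006, 0.007], [-0.006, -1.0, 0.006], [0.007, -0.006, -1.0]]
force: [-0.4, 0.7, -0.1]
gripper_width: 0.0018
time: 47.02
position: [0.503, -0.0114, 0.095]
eef_rot: [[1.0, -0.006, 0.006], [-0.006, -1.0, 0.006], [0.006, -0.006, -1.0]]
force: [-0.7, -0.6, 0.1]
gripper_width: 0.0343
time: 47.65
position: [0.4639, 0.0484, 0.2476]
eef_rot: [[1.0, -0.008, 0.011], [-0.008, -1.0, 0.005], [0.011, -0.005, -1.0]]
force: [1.1, 0.4, 0.2]
gripper_width: 0.0343
time: 48.28
position: [0.4222, 0.3004, 0.2652]
eef_rot: [[1.0, -0.005, 0.007], [-0.005, -1.0, 0.006], [0.006, -0.006, -1.0]]
force: [1.7, -0.2, 1.9]
gripper_width: 0.0338
small (array([ 0.5046, -0.0387]), np.int64(81), 135, 'cov', 360, 'z', array([0.0715, 0.0746, 0.0775]), 'hand', (np.float64(-74.4), 150))
medium (array([ 0.5043, -0.0395]), np.int64(101), 234, 'cov', 345, 'z', array([0.0662, 0.0692, 0.0722]), '
[... 166 characters left out ...]
5))
largest (array([ 0.5015, -0.0445]), np.int64(184), 491, 'cov', 360, 'z', array([0.0531, 0.0589, 0.0622]), 'hand', (np.float64(-171.7), 99))
small (array([ 0.5047, -0.0358]), np.int64(117), 190, 'cov', 360, 'z', array([0.0723, 0.0761, 0.0792]), 'hand', (np.float64(-77.4), 282))
medium (array([ 0.5043, -0.0374]), np.int64(125), 228, 'cov', 345, 'z', array([0.0671, 0.0707, 0.0727]), 'hand', (np.float64(-89.1), 156))
large (array([ 0.5034, -0.0392]), np.int64(149), 286, 'cov', 330, 'z', array([0.0622, 0.0655, 0.0677]), 'hand', (np.float64(-167.1), 136))
largest (array([ 0.5016, -0.0424]), np.int64(207), 373, 'cov', 345, 'z', array([0.0544, 0.0603, 0.0627]), 'hand', (np.float64(-172.0), 132))
```

View pics/d3scene.png

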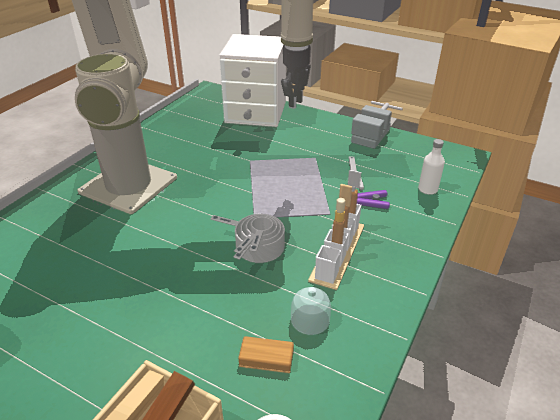

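View pics/d3top.png

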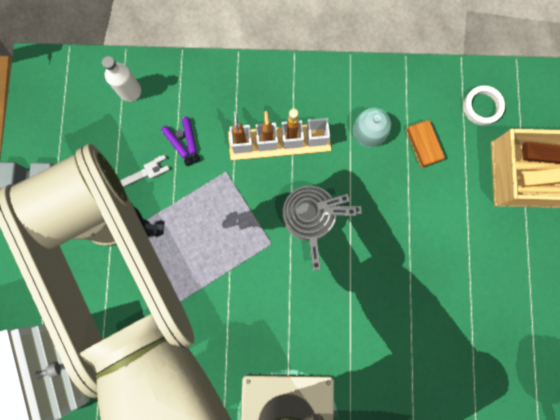

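The nest at scene px (260,238) steps up about 5 mm per rim, and the tools stand in tubes 1–3. One last tool check, then I'll hand in.

```bash
python3 -m crank '0 0 0 0 0 0; 0 0 0 0 0 0; 0 0 0 0 0 0; 0 0 0 0 0 0'; python3 - <<'E'
from cups import *
from plan import TU
p,P=cloud("scene","e1")
for t in(1,2,3):
    c=TU[t]; q=P[(np.hypot(P[...,0]-c[0],P[...,1]-c[1])<.03)&(P[...,2]>.085)]
    lo=q[q[:,2]<.12];hi=q[q[:,2]>.15]; print(t,'top z',q[:,2].max().round(4),'low',lo.mean(0).round(4),'high',hi.mean(0).round(4))
for k,r,a,b in(('small',.029,.071,.085),('medium',.041,.066,.073),('large',.053,.061,.068),('largest',.065,.052,.063)): print(k,rim(P,(.503,-.041),r,a,b,tol=.01))
E
```

```text
time: 48.88
position: [0.4232, 0.298, 0.265]
eef_rot: [[1.0, -0.007, 0.006], [-0.007, -1.0, 0.006], [0.006, -0.006, -1.0]]
force: [-0.5, -0.4, -0.2]
gripper_width: 0.0347
1 top z 0.2007 low [ 0.7023 -0.0062  0.102 ] high [ 0.7013 -0.0033  0.1776]
2 top z 0.2016 low [0.698  0.0569 0.1028] high [0.6887 0.0594 0.1782]
3 top z 0.1993 low [0.6906 0.1231 0.1023] high [0.683  0.1296 0.1752]
small (array([ 0.5047, -0.0375]), np.int64(82), 126, 'cov', 360, 'z', array([0.0716, 0.0745, 0.078 ]), 'hand', (np.float64(-75.1), 155))
medium (array([ 0.5039, -0.0392]), np.int64(93), 224, 'cov', 345, 'z', array([0.0667, 0.0693, 0.0723]), 'hand', (np.float64(-88.9), 124))
large (array([ 0.503 , -0.0411]), np.int64(125), 287, 'cov', 345, 'z', array([0.0616, 0.0644, 0.0672]), 'hand', (np.float64(-88.2), 103))
largest (array([ 0.5018, -0.0444]), np.int64(196), 504, 'cov', 360, 'z', array([0.0529, 0.059 , 0.0619]), 'hand', (np.float64(-171.5), 97))
```

```bash
python3 -c "
from bench import env
print(env.sign_off())"
```

```text
the job is handed in; nothing more can be done
None
```

All four cups are nested and all three tools on the mat are in the stand. I handed the job in at about 49 s, and sign-off reports no verdict.

- **Cups:** large, medium and small are nested in the largest. The last scene picture put the rims at about 59, 64, 69 and 75 mm, roughly 5 mm per step as expected. The centres are 4–8 mm from the largest cup's axis, against the 36 mm allowed.
- **Tools:** the round brush is in tube 1, the flat brush in tube 2 and the knife in tube 3, handle down. Their tops read 199–202 mm against 198 mm when fully seated, and they stand close to upright. The stirring paddle was not on the mat today.
- **Left alone:** the robot did not touch the dome, clamp, spanner or sanding block. I checked this by eye in the pictures, not by measuring. I saw no cup get knocked.
- **Disagreements:** the two cameras differ by about 2 mm in y and 1–2 mm in height. The flat brush's position in tube 2 also read differently before and after: its visible surface was about 10 mm further out in x in the final check. I took that as the final check counting points the earlier one left out, so I did not re-measure it.
- **Regrip:** my first grip on the knife was about 8 mm too high, so I opened the jaws and gripped again lower before lifting.

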